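# Load the drying cabinet and set its wind-up timer

## Task

Put every short piece of square tube from the steel plate into the open drawer of the small drying cabinet, each lying flat on the drawer's floor, and then push the drawer fully home. Next turn the lock collar on top clockwise until its long ear points at the white mark, and last wind the timer's winged key clockwise, a part turn at a time, right up to its stop. Leave all other things on the bench where they are.

Things in the scene. Friction and masses are not known exactly. Their poses are not given: they have to be found in the camera images.
- tube0: one of the pieces to be dried: a short welded piece of 28 x 28 mm square steel tube, 60 mm long, 0.09 kg, lying on the steel plate (a 4 mm thick sheet on the bench) at the start. Origin at the middle of the piece; x runs along its 60 mm length, y and z are normal to its sides. Two to four of the pieces are present; an absent one reads None.
- tube1: one of the pieces to be dried: a short welded piece of 28 x 28 mm square steel tube, 60 mm long, 0.09 kg, lying on the steel plate (a 4 mm thick sheet on the bench) at the start. Origin at the middle of the piece; x runs along its 60 mm length, y and z are normal to its sides. Two to four of the pieces are present; an absent one reads None.
- tube2: one of the pieces to be dried: a short welded piece of 28 x 28 mm square steel tube, 60 mm long, 0.09 kg, lying on the steel plate (a 4 mm thick sheet on the bench) at the start. Origin at the middle of the piece; x runs along its 60 mm length, y and z are normal to its sides. Two to four of the pieces are present; an absent one reads None.
- tube3: one of the pieces to be dried: a short welded piece of 28 x 28 mm square steel tube, 60 mm long, 0.09 kg, lying on the steel plate (a 4 mm thick sheet on the bench) at the start. Origin at the middle of the piece; x runs along its 60 mm length, y and z are normal to its sides. Two to four of the pieces are present; an absent one reads None.
- cabinet: small grey drying cabinet fixed to the bench, 240 mm deep (x), 200 mm wide (y), 80 mm high; origin at the centre of its underside, z up, its front with the drawer faces its -x. It stands on the robot's left, front towards the robot's right, turned a little each time. On its flat top stand the lock collar and the winged key, 100 mm apart.
- drawer (a joint): how far the cabinet's single drawer is pulled out, m: 0 is fully home, 0.18 the most; 0.16 to 0.175 at the start. It runs with about 4 N of friction, stays where it is left, and is pushed along the cabinet's +x to close.
- drawer_in (a point): centre of the drawer's inner floor, 14 mm above the bench; moves with the drawer, axes as the cabinet's. Inside 190 mm (x) by 164 mm (y); walls 6 mm thick, 36 mm above the floor, front panel 60 mm. The cabinet's roof is 58 mm above the floor: pieces standing on end do not pass. Drawer out as at the start, x = -0.095 to +0.06 is open to the top.
- drawer_front (a point): middle of the outer face of the drawer's front panel, 45 mm above the bench; moves with the drawer. The flat panel is 196 mm wide, 4 to 74 mm above the bench, and is pushed on its face (no handle). Axes as the cabinet's, the face looks to -x.
- collar (a joint): angle of the lock collar, rad, growing clockwise from above; 0 to 0.25 at the start, 1.10 when the long ear points exactly at the white locked mark, end of travel at 1.45 (past the mark). About 0.06 N m of friction; stays where it is left, and can be turned back.
- collar_grip (a point): on the vertical axis of the lock collar, 106 mm above the bench: captive aluminium ring, 54 mm outside diameter, 86 to 112 mm above the bench. x along its long ear (12 mm wide, reaching 46 mm from the axis), short ear (33 mm) at -x, z up; grip across the 54 mm along y. The white mark is a line on the cabinet's top, at its -x from the axis.
- key (a joint): how far the timer's key is wound, rad, growing clockwise from above; 0 to 0.8 at the start, the stop (fully wound) at 8.0. The spring gets stiffer as it is wound (0.012 N m per rad, plus 0.12 N m of friction); it holds itself wherever it is let go.
- key_grip (a point): on the vertical axis of the key, 122 mm above the bench: a steel winged key on the cabinet's top, a flat upright wing 44 mm long (x), 10 mm thick (y) and 30 mm high, from 104 to 134 mm above the bench, on a 12 mm stem. x along the wing, z up.
- pipe_ring: bystander: short round pipe offcut, 30 mm diameter, 22 mm high, standing on the plate among the tube pieces; origin at the centre of its underside.
- long_tube: bystander: long square tube, 22 x 22 x 200 mm, lying on the bench; origin at its middle, x along it.
- spray_can: bystander: can, 58 mm diameter, 160 mm high, standing; origin at the centre of its underside.
- magnet: bystander: flat black welding magnet, 60 x 60 x 17 mm; origin at the centre of its underside.
- wire_brush: bystander: brush lying on the bench, along its x.
- rod_cup: bystander: dark steel cup, 60 mm diameter, 100 mm high; origin at the centre of its underside.
Not all that is in view belongs to the job. Leave any brown or pink look-alike of the tube1 alone.

How it is judged:
By the outcome, as a careful person would: the job done as asked, in the order asked, and still so for the second after the job is handed in, with the robot touching nothing.
Of tube0, tube1, tube2, tube3 only 2 to 4 are there at a start; the rules pass over those that are not, and their reading is None.
At some moment in a run one of tube0, tube1, tube2, tube3 may be knocked a few centimetres aside while the robot is not near it.
Once in a run the grip may slacken for a moment while it holds something.
It also fails if it takes over 210 s, if anything falls off the work surface, if the arm or the gripper's body presses on something with over 40 N, if the wrist force passes 120 N, or if a joint passes its speed limit or range.

## Robot

A 6-joint arm with a two-finger parallel gripper is mounted at the origin on the work surface. World frame = base frame: x ahead of the robot, y to its left, z up, the work surface at z = 0. Lengths are in m, angles in rad, forces in N, time in s.
With the tool pointing down it reaches from about 0.35 to 0.975 m from the base axis. Payload 4.9 kg.
Tool frame: the origin (TCP) lies between the finger pads; the fingertips stand 25 mm ahead of it and the grasp point (between the pads) lies 6 mm ahead of it (env.nose_length is the distance from the TCP to the fingertips, in m); z points along the fingers, y is the line along which they close (so a half turn about z gives the same grasp; the last joint's range is limited). The gripper opens to 85 mm and grips with 20 to 120 N. Pads are 22 mm wide; open, the fingers measure 114 mm over their backs; the gripper's body (76 mm by 85 mm) begins 54 mm behind the grasp point. The pads swing forward as they close: fully open they stand 13 mm farther back than shut.
Start: joints at [1.093, 0.053, 1.613, -0, 1.476, -0.119], TCP at [0.219, 0.585, 0.256] pointing down, gripper open.
Joint ranges: [-3.01, 3.01], [-1.01, 2.22], [0.06, 2.58], [-1.02, 4.17], [0.09, 2.62], [-3.14, 3.14]. Speed limits (rad/s): [2.57, 2.57, 3.14, 3.14, 3.14, 3.14].

## Interface

Orientations are given as a unit quaternion [w, x, y, z].
In Python, from rig import env gives the robot as it stands. The module is installed in compiled form; this text tells all that it offers.
- The arm moves only by the tool step_arm, never from a script. Its argument "moves" is a list of rows, each a list of 3 entries, a list of its own where there are three numbers: the finger opening in m, from 0 to 0.0854, then the shift along the tool's x, y, z in m, then the turn about the tool's z in degrees. A call has 1 to 5 rows; each row is the pose to reach, as a shift and turn from the pose commanded when the call began, along the tool's axes at that moment; what a row does not reach only later rows make up. A row lasts 1/10 s, in which the tool goes at most 50 mm and 8.59 degrees, less where a joint would pass 70% of its speed; a pose out of reach is approached as far as the arm can. A call with a gripper value outside its range is refused whole. The fingers move at their own pace and stop on an object; "squeeze" is the grip in N (left out, the last holds). Time passes only in rows, so rows that repeat a pose let the fingers close. It gives the time, the measured TCP pose, the force, the opening and the grip force at its end, in the units of the state.
- env.read_state(): the state, without advancing time (a new reading comes with each control period).
- env.capture(name): name is "scene" or "top" or "wrist"; returns a dict with "image" (420x560x3 uint8, red, green, blue), "fovy" (degrees; the focal length in pixels is half the picture's height over the tangent of half this angle, whatever the lens; pixels are square), "cx", "cy" (the principal point, pixels), "T" (4x4, takes a point from camera to world coordinates); the wrist camera has in their place "tool_from_camera" (4x4, takes a point from camera to tool coordinates, whose origin is the TCP and whose axes are the flange's). Camera axes: x right, y down, z forward; pixel columns grow to the right and rows downward; lengths in m; the calibration is good to about 2 mm. A picture is of the moment at which its call begins: read the wrist's pose just before it. There is no depth.
- env.sign_off(): hands the job in; it is judged then, once.
Trained networks look in a picture, given as the dict that the camera call returned (one of the last four; its "shot" number tells which), for a name from the list of things; names that differ only in an ending like _2 or _b are one class to them, and where a whole thing is asked for, a point or a joint stands for the part that bears it (a point fixed in the world has none). Each returns a list of dicts, best first, with "conf" (0 to 1); they miss things now and then, are a little off and sometimes report something else, mostly with a low value. They report only what shows in the picture. A call takes as long as a camera call. They do not tell look-alikes from the thing itself.
- env.find_in(thing, picture): "box" ([centre column, centre row, width, height] in pixels, round what is visible of it).
- env.regions_of(thing, picture): "pixels" (420x560 bool, what is visible of it) and "box" ([centre column, centre row, width, height] in pixels, round what is visible of it).
- env.place_of(thing, picture): "point" ([row, column] in pixels: a listed point, or the origin of a listed thing).
The state is a dict: "clock": time; "qpos": joint angles; "joint_vel": joint speeds; "joint_torque": joint torques, N m; "eef_pos": TCP position; "tcp_rot": TCP orientation; "wrist_force": force on the tool from outside, world axes, zero at the start; "torque": the same for the moment, N m; "width": finger opening in m; "grasp_force": force on a finger pad.
Only numpy, scipy, OpenCV 4.12 (cv2) and the standard library are available. Lean on these libraries where they do the work, as an engineer would, in place of code of your own. Each camera call takes 0.05 s, during which the arm holds its last target. There are 200 camera calls.

## Working session

There is one attempt and no reset: what is moved stays moved. The work goes in short steps, Python scripts to look and compute and a tool call to move; the robot and the scene stay as the last step left them, time stands still between calls to the robot, and variables do not carry over. Pictures are saved under pics/ and viewed, at most 14 in all, crops included, and the job is handed in when it is done.

Besides the shell and the picture viewer there is one more tool, called in YAML: its name, and indented under it one key for each argument. step_arm: Moves the arm, as the interface text tells. Its arguments: {"type":"object","properties":{"moves":{"type":"array"},"squeeze":{"type":"number"}},"required":["moves"]}

```bash
mkdir -p pics; ls; cat > h.py <<'E'
import numpy as np, cv2
from rig import env
from scipy.spatial.transform import Rotation as R
def camT(c,st=None):
    if 'T' in c: return np.array(c['T'])
    st=st or env.read_state(); q=st['tcp_rot']; T=np.eye(4)
    T[:3,:3]=R.from_quat([q[1],q[2],q[3],q[0]]).as_matrix(); T[:3,3]=st['eef_pos']
    return T@np.array(c['tool_from_camera'])
def f_of(c): return c['image'].shape[0]/2/np.tan(np.radians(c['fovy'])/2)
def px2w(c,u,v,z,T=None):
    T=camT(c) if T is None else T
    d=T[:3,:3]@np.array([(u-c['cx'])/f_of(c),(v-c['cy'])/f_of(c),1]); o=T[:3,3]
    return o+d*(z-o[2])/d[2]
def w2px(c,p,T=None):
    T=camT(c) if T is None else T
    q=np.linalg.inv(T)@np.append(p,1); return np.array([c['cx']+f_of(c)*q[0]/q[2],c['cy']+f_of(c)*q[1]/q[2]])
def save(c,n): cv2.imwrite('pics/'+n,c['image'][:,:,::-1])
E
python3 - <<'E'
from h import *
np.set_printoptions(precision=3,suppress=True)
s=env.read_state(); print(s['eef_pos'],s['tcp_rot'],s['width'],env.nose_length)
c=env.capture('top'); save(c,'top.png'); print(c['fovy'],c['cx'],c['cy'],c['T'])
for n in ['tube0','cabinet','drawer_in','drawer_front','collar_grip','key_grip','pipe_ring']:
    print(n,[(np.round(d['point']),round(d['conf'],2)) for d in env.place_of(n,c)])
d=env.capture('scene'); save(d,'scene.png'); print(d['T'])
E
```

```text
pics
[0.219 0.585 0.255] [-0.     0.178  0.984 -0.001] 0.08540056430487832 0.025
57.03789743386092 275.58161199798366 205.01275041399182 [[-0.037 -0.977  0.212  0.331]
 [-0.999  0.035 -0.012 -0.113]
 [ 0.004 -0.212 -0.977  1.07 ]
 [ 0.     0.     0.     1.   ]]
tube0 [(array([313., 352.]), 0.87), (array([250., 304.]), 0.74), (array([269., 432.]), 0.7), (array([192., 363.]), 0.56), (array([201., 297.]), 0.49)]
cabinet [(array([218., 146.]), 0.82)]
drawer_in [(array([204., 211.]), 0.77)]
drawer_front [(array([193., 248.]), 0.81)]
collar_grip [(array([188., 119.]), 0.92)]
key_grip [(array([231., 117.]), 0.63)]
pipe_ring [(array([219., 334.]), 0.53)]
[[-0.233  0.666 -0.709  1.497]
 [ 0.972  0.144 -0.183  0.134]
 [-0.02  -0.732 -0.681  1.033]
 [ 0.     0.     0.     1.   ]]
```

View pics/top.png

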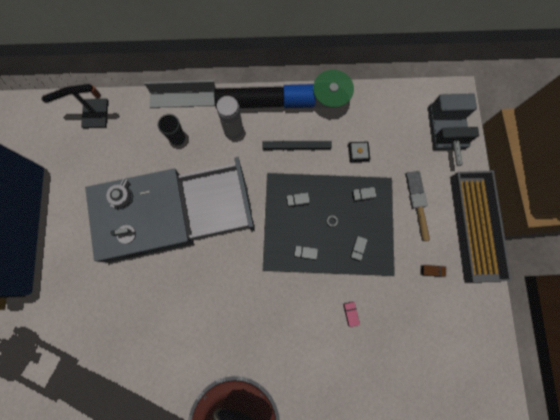

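View pics/scene.png

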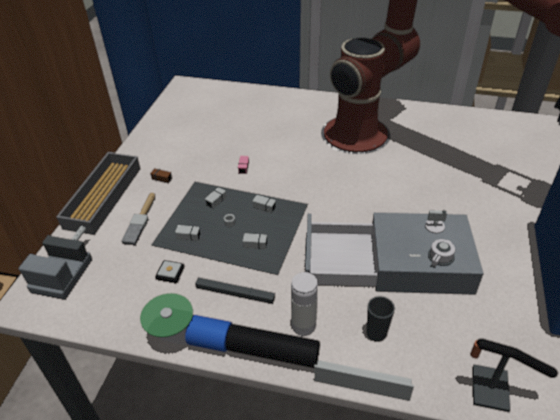

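```bash
python3 - <<'E'
from h import *
np.set_printoptions(precision=3,suppress=True)
c=env.capture('top')
ids={}
for d in env.regions_of('tube0',c):
    ys,xs=np.nonzero(d['pixels']); P=np.array([px2w(c,x,y,0.032)[:2] for x,y in zip(xs,ys)])
    m=P.mean(0); w,V=np.linalg.eigh(np.cov(P.T)); a=np.degrees(np.arctan2(V[1,1],V[0,1]))
    print('tube',round(d['conf'],2),d['box'][:2],m,'yaw',a,'len',np.sqrt(12*w))
for n,z in [('cabinet',0.),('drawer_in',.014),('drawer_front',.045),('collar_grip',.106),('key_grip',.122),('pipe_ring',.004),('spray_can',0),('rod_cup',0),('long_tube',.011)]:
    for d in env.place_of(n,c)[:2]: print(n,round(d['conf'],2),px2w(c,d['point'][1],d['point'][0],z))
# cabinet roof corners
d=env.regions_of('cabinet',c)[0]; m=d['pixels'].astype(np.uint8)
cn=max(cv2.findContours(m,0,2)[0],key=cv2.contourArea); ap=cv2.approxPolyDP(cn,6,True)[:,0]
for p in ap: print(p,px2w(c,*p,0.08),px2w(c,*p,0.074))
im=c['image']; a=cv2.resize(im[150:340,260:460],None,fx=3,fy=3,interpolation=2); cv2.imwrite('pics/plate.png',a[:,:,::-1])
a=cv2.resize(im[150:270,80:260],None,fx=4,fy=4,interpolation=2); cv2.imwrite('pics/cab.png',a[:,:,::-1])
E
```

```text
tube 0.79 [306.6, 252.7] [ 0.422 -0.201] yaw 77.95780059184266 len [0.029 0.062]
tube 0.78 [358.6, 248.5] [ 0.427 -0.343] yaw 154.92253282344205 len [0.033 0.063]
tube 0.66 [433.4, 270.6] [ 0.362 -0.536] yaw 84.49707150060962 len [0.029 0.067]
tube 0.61 [350.3, 313.9] [ 0.259 -0.31 ] yaw -167.95795502634772 len [0.03  0.059]
tube 0.52 [364.4, 193.3] [ 0.576 -0.37 ] yaw 98.96237062176387 len [0.032 0.063]
tube 0.52 [297.7, 199.1] [ 0.568 -0.188] yaw 98.5855536150902 len [0.032 0.061]
cabinet 0.66 [0.534 0.242 0.   ]
cabinet 0.16 [ 0.537 -0.528  0.   ]
drawer_in 0.77 [0.569 0.055 0.014]
drawer_in 0.51 [0.609 0.31  0.014]
drawer_front 0.57 [ 0.581 -0.047  0.045]
collar_grip 0.64 [ 0.496 -0.264  0.106]
collar_grip 0.25 [0.49  0.278 0.106]
key_grip 0.61 [0.488 0.267 0.122]
pipe_ring 0.68 [ 0.583 -0.38   0.004]
pipe_ring 0.56 [ 0.518 -0.281  0.004]
spray_can 0.94 [ 0.788 -0.005  0.   ]
spray_can 0.45 [ 0.717 -0.374  0.   ]
rod_cup 0.73 [0.761 0.155 0.   ]
long_tube 0.84 [ 0.738 -0.195  0.011]
[238 160] [ 0.673 -0.029  0.08 ] [ 0.675 -0.029  0.074]
[ 87 187] [0.612 0.371 0.08 ] [0.613 0.374 0.074]
[ 94 258] [0.424 0.341 0.08 ] [0.425 0.343 0.074]
[111 262] [0.412 0.297 0.08 ] [0.413 0.3   0.074]
[251 229] [ 0.484 -0.06   0.08 ] [ 0.485 -0.059  0.074]
```

View pics/plate.png

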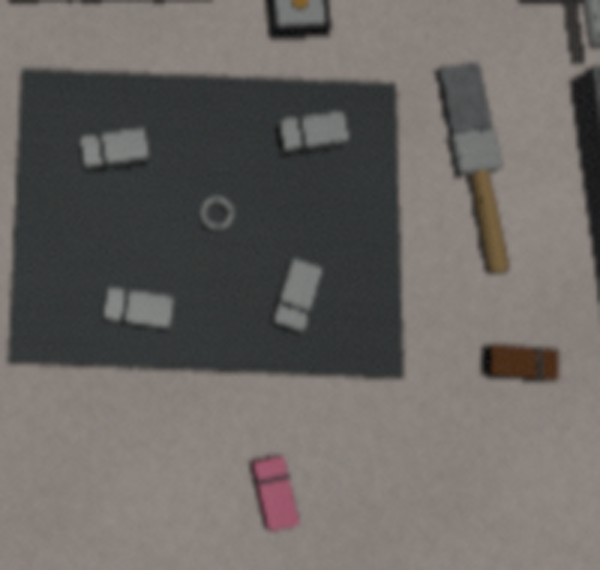

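View pics/cab.png

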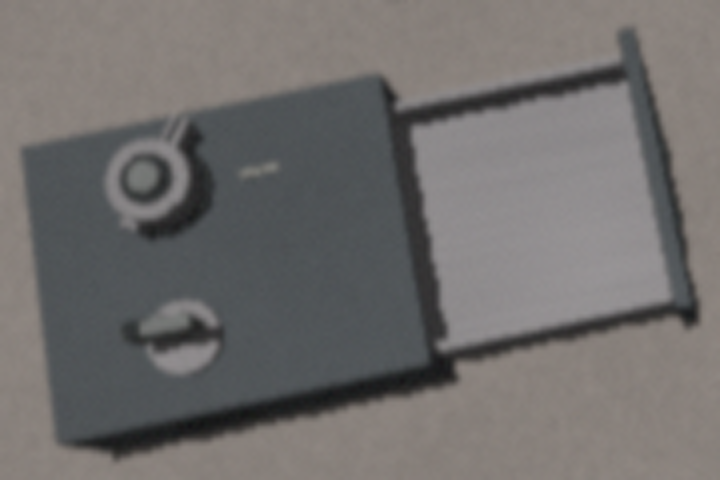

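```bash
cat >> h.py <<'E'
def go(x,y,z,ty,s=None):
    """tool-frame shift (mm) and turn (deg) to TCP target with tool y axis at yaw ty (mod 180 not applied)"""
    s=s or env.read_state(); T=camT({'tool_from_camera':np.eye(4)},s)
    d=T[:3,:3].T@(np.array([x,y,z])-T[:3,3]); cur=np.degrees(np.arctan2(T[1,1],T[0,1]))
    t=(cur-ty+180)%360-180
    print('shift mm',np.round(d*1000,1),'turn',round(t,1),'| tcp',np.round(T[:3,3],4),'ty',round(cur,2),'q6',round(np.degrees(s['qpos'][5]),1),'tilt',np.round(T[:2,2],4))
E
python3 -c "
from h import *
go(.50,.22,.33,8)"
```

```text
shift mm [-390.9 -243.4  -73.6] turn 61.4 | tcp [0.2195 0.5852 0.2563] ty 69.44 q6 -6.8 tilt [0. 0.]
```

step_arm:
  moves:
    - [0.0854,[-391,-243,-74],61.4]
    - [0.0854,[-391,-243,-74],61.4]
    - [0.0854,[-391,-243,-74],61.4]
    - [0.0854,[-391,-243,-74],61.4]
    - [0.0854,[-391,-243,-74],61.4]

```text
clock: 1.55
eef_pos: [0.3708, 0.388, 0.2965]
tcp_rot: [0.0, 0.529, 0.849, 0.0]
wrist_force: [0.6, 0.3, 0.3]
width: 0.0855
grasp_force: 0.0
```

```bash
sed -i "s/'shift mm',np.round(d\*1000,1)/'shift',np.round(d,4)/" h.py; python3 -c "
from h import *
go(.50,.22,.33,8)"
```

```text
shift [-0.2077  0.042  -0.0335] turn 18.1 | tcp [0.3708 0.388  0.2965] ty 26.15 q6 12.2 tilt [0.0006 0.0004]
```

step_arm:
  moves:
    - [0.0854,[-0.208,0.042,-0.034],18.1]
    - [0.0854,[-0.208,0.042,-0.034],18.1]
    - [0.0854,[-0.208,0.042,-0.034],18.1]
    - [0.0854,[-0.208,0.042,-0.034],18.1]
    - [0.0854,[-0.208,0.042,-0.034],18.1]

```text
clock: 2.05
eef_pos: [0.5027, 0.2188, 0.3312]
tcp_rot: [0.001, 0.655, 0.755, 0.001]
wrist_force: [-0.6, 1.5, -1.1]
width: 0.0855
grasp_force: 0.0
```

```bash
python3 - <<'E'
from h import *
np.set_printoptions(precision=4,suppress=True)
s=env.read_state(); c=env.capture('wrist'); save(c,'w1.png'); T=camT(c,s)
print(s['eef_pos'],c['fovy'],c['cx'],c['cy']); print(c['tool_from_camera']); np.save('w1T.npy',T)
for n,z in [('drawer_in',.014),('drawer_front',.045),('collar_grip',.106),('key_grip',.122)]:
    for d in env.place_of(n,c)[:2]: print(n,round(d['conf'],2),np.round(d['point']),px2w(c,d['point'][1],d['point'][0],z,T))
go(.44,-.1,.30,8)
E
```

```text
[0.5027 0.2188 0.3312] 67.98643737663424 275.142340188942 206.8113426666745
[[-0.0012 -0.9559 -0.2938  0.0749]
 [ 1.     -0.0011 -0.0006  0.0014]
 [ 0.0002 -0.2938  0.9559 -0.1176]
 [ 0.      0.      0.      1.    ]]
drawer_in 0.85 [271. 305.] [0.5739 0.0636 0.014 ]
drawer_front 0.84 [344. 302.] [ 0.585  -0.0482  0.045 ]
drawer_front 0.23 [274. 305.] [0.5692 0.0753 0.045 ]
collar_grip 0.61 [135. 353.] [0.5804 0.2804 0.106 ]
key_grip 0.71 [139. 262.] [0.4842 0.2636 0.122 ]
shift [-0.3108 -0.1063  0.0295] turn 0.4 | tcp [0.4995 0.223  0.3295] ty 8.44 q6 7.8 tilt [-0.001   0.0003]
```

View pics/w1.png

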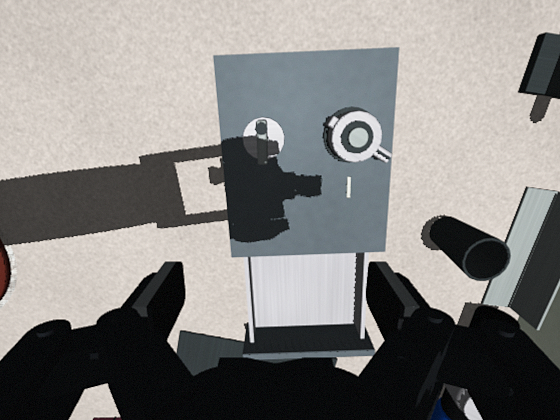

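```bash
python3 - <<'E'
from h import *
np.set_printoptions(precision=4,suppress=True)
s=env.read_state(); c=env.capture('wrist'); T=camT(c,s); print(s['eef_pos'],env.read_state()['eef_pos'])
for n,z in [('drawer_in',.014),('drawer_front',.045),('collar_grip',.106),('key_grip',.122)]:
    for d in env.place_of(n,c)[:1]: print(n,round(d['conf'],2),np.round(d['point']),px2w(c,d['point'][1],d['point'][0],z,T))
g=cv2.cvtColor(c['image'],cv2.COLOR_RGB2GRAY)
m=env.regions_of('cabinet',c)[0]['pixels']
# roof edges: left, right, back by subpixel gradient -> line fits
gx=cv2.GaussianBlur(g,(5,5),0).astype(float)
def edge(rows,lo,hi):
    pts=[]
    for r in rows:
        d=np.abs(np.diff(gx[r])); k=lo(r)+np.argmax(d[lo(r):hi(r)]); pts.append((k+.5,r))
    return np.array(pts)
for nm,a,b in [('L',212,240),('R',380,404)]:
    P=edge(list(range(65,130))+list(range(235,248)) if nm=='L' else range(60,245),lambda r:a,lambda r:b)
    W=np.array([px2w(c,u,v,.08,T)[:2] for u,v in P]); med=np.polyfit(W[:,1],W[:,0],1)
    r=W[:,0]-np.polyval(med,W[:,1]); k=abs(r)<.003; med=np.polyfit(W[k,1],W[k,0],1)
    print(nm,'yaw',np.degrees(np.arctan2(1,med[0])),'x at y=.3,.2',np.polyval(med,[.3,.2]),k.sum())
im=c['image']; a=cv2.resize(im[40:370,200:410],None,fx=1.8,fy=1.8,interpolation=2); cv2.imwrite('pics/w2.png',a[:,:,::-1])
go(.44,-.1,.30,8)
np.savez('w2.npz',im=im,T=T,f=f_of(c),cx=c['cx'],cy=c['cy'])
E
```

```text
[0.4995 0.223  0.3295] [0.4994 0.2233 0.3295]
drawer_in 0.73 [274. 305.] [0.5702 0.0644 0.014 ]
drawer_front 0.94 [348. 308.] [ 0.5926 -0.0467  0.045 ]
collar_grip 0.63 [141. 358.] [0.5826 0.2799 0.106 ]
key_grip 0.62 [144. 265.] [0.4843 0.2639 0.122 ]
L yaw 100.36579948572567 x at y=.3,.2 [0.4265 0.4448] 78
R yaw 100.45913093170527 x at y=.3,.2 [0.6294 0.6479] 127
shift [-0.3106 -0.1066  0.0299] turn 0.5 | tcp [0.4998 0.2229 0.3299] ty 8.46 q6 7.8 tilt [-0.0002  0.    ]
```

View pics/w2.png

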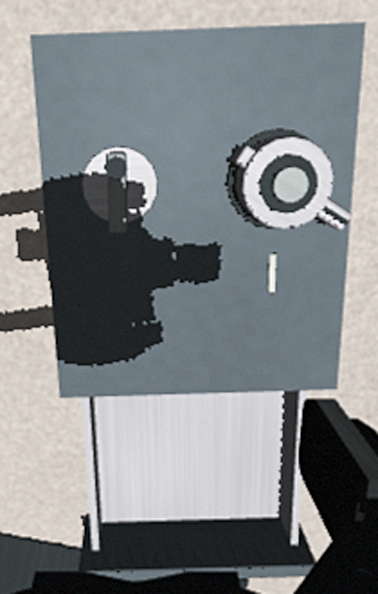

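step_arm:
  moves:
    - [0.0854,[-0.52,-0.08,-0.03],0]
    - [0.0854,[-0.52,-0.08,-0.03],0]
    - [0.0854,[-0.52,-0.08,-0.03],0]
    - [0.0854,[-0.52,-0.08,-0.03],0]
    - [0.0854,[-0.52,-0.08,-0.03],0]

```text
clock: 3.1
eef_pos: [0.4982, -0.0289, 0.3445]
tcp_rot: [0.0, 0.653, 0.757, 0.0]
wrist_force: [1.3, -0.7, -0.6]
width: 0.0856
grasp_force: 0.0
```

step_arm:
  moves:
    - [0.0854,[-0.27,-0.045,0],0]
    - [0.0854,[-0.27,-0.045,0],0]
    - [0.0854,[-0.27,-0.045,0],0]
    - [0.0854,[-0.27,-0.045,0],0]
    - [0.0854,[-0.25,-0.045,0],0]

```text
clock: 3.6
eef_pos: [0.4907, -0.279, 0.3443]
tcp_rot: [0.0, 0.653, 0.757, 0.0]
wrist_force: [0.6, 0.0, -1.0]
width: 0.0857
grasp_force: 0.0
```

step_arm:
  moves:
    - [0.0854,[0,0,0],0]
    - [0.0854,[0,0,0],0]

```text
clock: 3.8
eef_pos: [0.4907, -0.2779, 0.3438]
tcp_rot: [-0.001, 0.654, 0.756, 0.0]
wrist_force: [-0.3, 0.2, 0.4]
width: 0.0853
grasp_force: 0.0
```

```bash
cat >> h.py <<'E'
def tubes(c,T,minc=.3,z=.032):
    out=[]
    for d in env.regions_of('tube0',c):
        if d['conf']<minc: continue
        ys,xs=np.nonzero(d['pixels']); col=c['image'][ys,xs].mean(0)
        cn=max(cv2.findContours(d['pixels'].astype(np.uint8),0,2)[0],key=cv2.contourArea)[:,0]
        W=np.array([px2w(c,u,v,z,T)[:2] for u,v in cn])
        (cx,cy),(w,h),a=cv2.minAreaRect((W*1000).astype(np.float32))
        if w<h: a+=90; w,h=h,w
        out.append((cx,cy,a%180)); print('tube %.2f px %s xy %.1f %.1f yaw %.1f size %.0f x %.0f rgb %s'%(d['conf'],np.round(d['box'][:2]),cx,cy,a%180,w,h,np.round(col)))
    return out
E
python3 - <<'E'
from h import *
np.set_printoptions(precision=4,suppress=True)
z=np.load('w2.npz'); cc=dict(image=z['im'],cx=float(z['cx']),cy=float(z['cy']),fovy=2*np.degrees(np.arctan(210/float(z['f']))))
print('front floor edge',px2w(cc,305,329,.014,z['T']))
s=env.read_state(); c=env.capture('wrist'); T=camT(c,s); print(s['eef_pos'],env.read_state()['eef_pos']); save(c,'w3.png')
tubes(c,T)
for d in env.place_of('pipe_ring',c)[:1]: print('ring',d['conf'],px2w(c,d['point'][1],d['point'][0],.004,T))
E
```

```text
front floor edge [ 0.5885 -0.0362  0.014 ]
[ 0.4907 -0.2779  0.3438] [ 0.4909 -0.2769  0.344 ]
tube 0.97 px [348. 112.] xy 572.1 -188.1 yaw 98.2 size 60 x 34 rgb [188. 195. 194.]
tube 0.91 px [327. 237.] xy 580.9 -368.3 yaw 95.6 size 67 x 32 rgb [166. 173. 172.]
tube 0.87 px [115. 168.] xy 269.6 -309.5 yaw 10.3 size 70 x 31 rgb [194. 112. 147.]
tube 0.81 px [234. 103.] xy 428.4 -202.3 yaw 80.1 size 59 x 30 rgb [146. 152. 151.]
tube 0.60 px [229. 206.] xy 434.1 -342.1 yaw 160.4 size 60 x 37 rgb [64. 68. 67.]
tube 0.54 px [183. 313.] xy 380.0 -532.2 yaw 74.8 size 76 x 16 rgb [98. 64. 41.]
ring 0.77 [ 0.5097 -0.281   0.004 ]
```

```bash
python3 -c "
from h import *
go(.578,-.365,.18,7.5)"
```

```text
shift [-0.1008  0.0727  0.1644] turn 1.0 | tcp [ 0.4912 -0.276   0.3444] ty 8.47 q6 -45.4 tilt [0.0003 0.0001]
```

step_arm:
  moves:
    - [0.0854,[-0.101,0.073,0.164],1]
    - [0.0854,[-0.101,0.073,0.164],1]
    - [0.0854,[-0.101,0.073,0.164],1]
    - [0.0854,[-0.101,0.073,0.164],1]
    - [0.0854,[-0.101,0.073,0.164],1]

```text
clock: 4.45
eef_pos: [0.5768, -0.3643, 0.1713]
tcp_rot: [-0.006, 0.66, 0.752, -0.0]
wrist_force: [-1.4, 0.6, -1.8]
width: 0.0852
grasp_force: 0.0
```

step_arm:
  moves:
    - [0.0854,[0,0,0],0]
    - [0.0854,[0,0,0],0]

```text
clock: 4.65
eef_pos: [0.5788, -0.3659, 0.1829]
tcp_rot: [0.002, 0.66, 0.752, 0.0]
wrist_force: [0.0, -0.2, 0.4]
width: 0.0854
grasp_force: 0.0
```

```bash
cat > look.py <<'E'
import sys
from h import *
s=env.read_state(); c=env.capture('wrist'); T=camT(c,s); save(c,'l_%d.png'%int(s['clock']*100))
o=tubes(c,T); e=s['eef_pos']
x,y=float(sys.argv[1]),float(sys.argv[2])
b=min(o,key=lambda t:np.hypot(t[0]/1000-x,t[1]/1000-y)); ty=(b[2]-90+180)%180
cur=np.degrees(np.arctan2(camT({'tool_from_camera':np.eye(4)},s)[1,1],camT({'tool_from_camera':np.eye(4)},s)[0,1]))
ty=min([ty-360,ty-180,ty,ty+180],key=lambda a:abs(a-cur)); print('target',b,ty); go(b[0]/1000,b[1]/1000,.032,ty)
E
python3 look.py .578 -.369
```

```text
tube 0.95 px [298.  11.] xy 577.8 -217.3 yaw 7.4 size 27 x 13 rgb [136. 141. 140.]
tube 0.85 px [114. 153.] xy 437.8 -343.3 yaw 159.6 size 66 x 36 rgb [75. 79. 79.]
tube 0.67 px [102.   7.] xy 433.7 -234.4 yaw 7.4 size 31 x 10 rgb [50. 53. 52.]
tube 0.59 px [277. 202.] xy 583.2 -369.9 yaw 95.3 size 64 x 29 rgb [66. 70. 69.]
tube 0.57 px [ 58. 314.] xy 379.6 -509.5 yaw 174.6 size 42 x 39 rgb [58. 37. 22.]
target (583.2193603515625, -369.9286193847656, 95.3134069442749) 5.313406944274902
shift [-0.0034  0.0033  0.1522] turn 2.1 | tcp [ 0.5788 -0.3664  0.1842] ty 7.43 q6 -46.0 tilt [ 0.0044 -0.0034]
```

step_arm:
  moves:
    - [0.0854,[-0.003,0.003,0.045],1]
    - [0.0854,[-0.003,0.003,0.09],1]
    - [0.0854,[-0.003,0.003,0.125],1]
    - [0.0854,[-0.003,0.003,0.145],1]
    - [0.0854,[-0.003,0.003,0.149],1]

```text
clock: 5.25
eef_pos: [0.5801, -0.3679, 0.03]
tcp_rot: [-0.001, 0.667, 0.745, -0.0]
wrist_force: [0.0, -0.4, -0.3]
width: 0.0852
grasp_force: 0.0
```

step_arm:
  moves:
    - [0.0,[0,0,0],0]
    - [0.0,[0,0,0],0]
    - [0.0,[0,0,0],0]
    - [0.0,[0,0,0],0]
    - [0.0,[0,0,0],0]
  squeeze: 60

```text
clock: 5.75
eef_pos: [0.5823, -0.3701, 0.0335]
tcp_rot: [0.002, 0.667, 0.745, 0.0]
wrist_force: [-0.3, 0.7, 6.1]
width: 0.0269
grasp_force: 61.2
```

```bash
python3 -c "
from h import *
go(.6077,.0757,.15,10.4)"
```

```text
shift [ 0.4399  0.075  -0.1175] turn -4.0 | tcp [ 0.5823 -0.3701  0.0335] ty 6.37 q6 -45.0 tilt [ 0.0029 -0.0022]
```

step_arm:
  moves:
    - [0.0,[0,0,-0.04],0]
    - [0.0,[0,0,-0.085],0]
    - [0.0,[0.03,0.005,-0.117],0]
    - [0.0,[0.075,0.013,-0.117],0]
    - [0.0,[0.12,0.02,-0.117],0]

```text
clock: 6.25
eef_pos: [0.5885, -0.2474, 0.1506]
tcp_rot: [0.002, 0.667, 0.745, 0.001]
wrist_force: [0.4, 0.5, -2.0]
width: 0.027
grasp_force: 60.2
```

step_arm:
  moves:
    - [0.0,[0.045,0.008,0],0]
    - [0.0,[0.09,0.016,0],0]
    - [0.0,[0.135,0.024,0],0]
    - [0.0,[0.18,0.032,0],0]
    - [0.0,[0.225,0.04,0],-2]

```text
clock: 6.75
eef_pos: [0.6021, -0.0178, 0.1482]
tcp_rot: [-0.0, 0.653, 0.757, 0.0]
wrist_force: [-0.2, 0.1, -0.1]
width: 0.027
grasp_force: 60.2
```

```bash
python3 -c "
from h import *
go(.6077,.0757,.15,10.4); s=env.read_state(); print(s['width'],s['grasp_force'])"
```

```text
shift [ 0.0917  0.0192 -0.0018] turn -2.0 | tcp [ 0.6021 -0.0178  0.1482] ty 8.41 q6 -17.2 tilt [-0.      0.0001]
0.026965243192457806 60.206483602523804
```

step_arm:
  moves:
    - [0.0,[0.045,0.01,0],-1]
    - [0.0,[0.085,0.018,0],-2]
    - [0.0,[0.092,0.019,0],-2]
    - [0.0,[0.092,0.019,0],-2]

```text
clock: 7.15
eef_pos: [0.6076, 0.0754, 0.148]
tcp_rot: [-0.0, 0.639, 0.769, -0.0]
wrist_force: [-0.9, -0.8, -0.9]
width: 0.0272
grasp_force: 64.7
```

```bash
python3 - <<'E'
from h import *
s=env.read_state(); c=env.capture('wrist'); T=camT(c,s); im=c['image'].copy()
o=np.array([.5725,.057]); xc=np.array([-.1805,.9836]); yc=np.array([-.9836,-.1805])
def L(a,b,z,col):
    p=[tuple(int(t) for t in np.round(w2px(c,np.append(o+xc*q[0]+yc*q[1],z),T))) for q in (a,b)]; cv2.line(im,p[0],p[1],col,1)
for sy in (-.082,.082): L((-.095,sy),(.06,sy),.014,(255,0,0)); L((-.095,sy),(.06,sy),.05,(0,255,0))
L((-.095,-.082),(-.095,.082),.014,(255,0,0))
for n in ['drawer_in','drawer_front']:
    for d in env.place_of(n,c)[:1]: print(n,d['conf'],px2w(c,d['point'][1],d['point'][0],.014 if n=='drawer_in' else .045,T))
cv2.imwrite('pics/d1.png',im[:,:,::-1]); go(.6077,.0757,.043,10.4)
E
```

```text
drawer_in 0.76 [0.57487851 0.05735431 0.014     ]
drawer_front 0.88 [ 0.58920127 -0.04360667  0.045     ]
shift [0.0028 0.0004 0.1051] turn -0.1 | tcp [0.6079 0.0729 0.1481] ty 10.3 q6 -10.4 tilt [-0.0002 -0.0005]
```

View pics/d1.png

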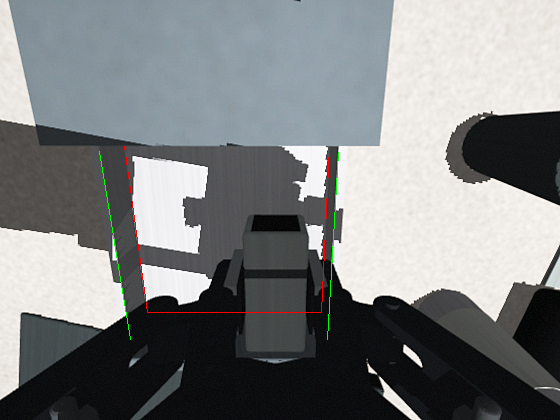

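step_arm:
  moves:
    - [0.0,[0.003,0.001,0.045],0]
    - [0.0,[0.003,0.001,0.08],0]
    - [0.0,[0.003,0.001,0.098],0]
    - [0.0,[0.003,0.001,0.103],0]
    - [0.0,[0.003,0.001,0.104],0]

```text
clock: 7.8
eef_pos: [0.6083, 0.0756, 0.0439]
tcp_rot: [-0.0, 0.641, 0.767, -0.0]
wrist_force: [-0.4, -0.0, -1.0]
width: 0.0267
grasp_force: 64.9
```

step_arm:
  moves:
    - [0.042,[0,0,0],0]
    - [0.042,[0,0,0],0]
    - [0.042,[0,0,0],0]

```text
clock: 8.1
eef_pos: [0.609, 0.0769, 0.045]
tcp_rot: [0.001, 0.641, 0.768, 0.0]
wrist_force: [-0.3, -0.6, -0.5]
width: 0.042
grasp_force: 0.0
```

step_arm:
  moves:
    - [0.042,[0,0,-0.04],0]
    - [0.042,[0,0,-0.085],0]
    - [0.06,[-0.03,-0.01,-0.12],0]
    - [0.0854,[-0.075,-0.025,-0.135],0]
    - [0.0854,[-0.12,-0.04,-0.135],0]

```text
clock: 8.6
eef_pos: [0.5927, -0.0493, 0.1844]
tcp_rot: [0.004, 0.64, 0.769, 0.002]
wrist_force: [0.5, -0.3, 1.0]
width: 0.0828
grasp_force: 0.0
```

step_arm:
  moves:
    - [0.0854,[-0.045,-0.015,0],0]
    - [0.0854,[-0.09,-0.03,0],0]
    - [0.0854,[-0.125,-0.042,0],1]
    - [0.0854,[-0.13,-0.045,0],2]
    - [0.0854,[-0.13,-0.045,0],2]

```text
clock: 9.1
eef_pos: [0.5695, -0.1849, 0.1795]
tcp_rot: [0.0, 0.655, 0.756, 0.0]
wrist_force: [0.9, 0.6, -0.1]
width: 0.0853
grasp_force: 0.0
```

```bash
python3 look.py .571 -.188
```

```text
tube 0.86 px [279. 201.] xy 573.6 -185.5 yaw 96.0 size 64 x 29 rgb [65. 69. 68.]
tube 0.60 px [116. 192.] xy 431.9 -198.9 yaw 79.9 size 67 x 38 rgb [93. 97. 96.]
tube 0.55 px [107. 310.] xy 417.5 -319.9 yaw 42.5 size 46 x 15 rgb [104. 109. 108.]
target (573.55322265625, -185.53785705566406, 96.03873586654663) 6.038735866546631
shift [-0.003   0.0032  0.1473] turn 2.4 | tcp [ 0.5699 -0.1831  0.1793] ty 8.42 q6 -33.4 tilt [0.0002 0.0005]
```

step_arm:
  moves:
    - [0.0854,[-0.003,0.002,0.045],1]
    - [0.0854,[-0.003,0.002,0.09],1]
    - [0.0854,[-0.003,0.002,0.125],1]
    - [0.0854,[-0.003,0.002,0.142],1]
    - [0.0854,[-0.003,0.002,0.146],1]

```text
clock: 9.7
eef_pos: [0.5709, -0.1847, 0.0308]
tcp_rot: [-0.002, 0.659, 0.752, -0.001]
wrist_force: [-0.6, 0.2, -0.1]
width: 0.0856
grasp_force: 0.0
```

step_arm:
  moves:
    - [0.0,[0,0,0],0]
    - [0.0,[0,0,0],0]
    - [0.0,[0,0,0],0]
    - [0.0,[0,0,0],0]
    - [0.0,[0,0,0],0]
  squeeze: 60

```text
clock: 10.2
eef_pos: [0.5735, -0.1873, 0.0352]
tcp_rot: [0.002, 0.66, 0.751, 0.001]
wrist_force: [0.1, 0.7, 6.5]
width: 0.0266
grasp_force: 61.1
```

```bash
python3 -c "
from h import *
go(.5349,.0622,.15,10.4)"
```

```text
shift [ 0.2522 -0.0059 -0.1153] turn -3.0 | tcp [ 0.5735 -0.1873  0.0352] ty 7.36 q6 -32.5 tilt [ 0.0032 -0.0015]
```

step_arm:
  moves:
    - [0.0,[0,0,-0.04],0]
    - [0.0,[0,0,-0.085],0]
    - [0.0,[0.03,0,-0.115],0]
    - [0.0,[0.075,-0.001,-0.115],0]
    - [0.0,[0.12,-0.002,-0.115],0]

```text
clock: 10.7
eef_pos: [0.5554, -0.0674, 0.1504]
tcp_rot: [0.002, 0.661, 0.75, 0.001]
wrist_force: [0.8, 0.4, -1.9]
width: 0.0269
grasp_force: 60.1
```

step_arm:
  moves:
    - [0.0,[0.045,-0.001,0],-1]
    - [0.0,[0.09,-0.002,0],-2]
    - [0.0,[0.125,-0.003,0],-3]
    - [0.0,[0.132,-0.004,0],-3]
    - [0.0,[0.132,-0.004,0],-3]

```text
clock: 11.2
eef_pos: [0.5334, 0.0633, 0.1481]
tcp_rot: [0.0, 0.64, 0.769, -0.0]
wrist_force: [1.2, -0.5, -1.1]
width: 0.0271
grasp_force: 60.1
```

```bash
python3 -c "
from h import *
go(.5349,.0622,.043,10.4); s=env.read_state(); print(s['width'],s['grasp_force'])
c=env.capture('wrist'); tubes(c,camT(c,s),z=.042); go(.5349,.0622,.043,10.4)"
```

```text
shift [-0.0014  0.0013  0.1051] turn 0.1 | tcp [0.5334 0.0633 0.1481] ty 10.49 q6 -11.6 tilt [-0.0002 -0.0003]
0.027085321630006567 60.07762670516968
tube 0.96 px [371. 215.] xy 607.1 74.8 yaw 99.7 size 63 x 35 rgb [172. 177. 177.]
tube 0.82 px [276. 277.] xy 545.2 7.8 yaw 100.4 size 124 x 53 rgb [62. 65. 65.]
tube 0.67 px [139. 408.] xy 448.4 -150.1 yaw 59.0 size 35 x 9 rgb [56. 60. 59.]
shift [0.0003 0.001  0.1052] turn -0.1 | tcp [0.534  0.0618 0.1482] ty 10.34 q6 -11.7 tilt [ 0.0001 -0.0006]
```

Tube in slot D sits where planned. Lower this one.

step_arm:
  moves:
    - [0.0,[0,0.001,0.045],0]
    - [0.0,[0,0.001,0.08],0]
    - [0.0,[0,0.001,0.098],0]
    - [0.0,[0,0.001,0.103],0]
    - [0.0,[0,0.001,0.104],0]

```text
clock: 11.8
eef_pos: [0.5348, 0.0611, 0.045]
tcp_rot: [-0.001, 0.641, 0.767, -0.001]
wrist_force: [-6.8, -0.9, 11.7]
width: 0.0268
grasp_force: 62.1
```

step_arm:
  moves:
    - [0.042,[0,0,0],0]
    - [0.042,[0,0,0],0]
    - [0.042,[0,0,0],0]

```text
clock: 12.1
eef_pos: [0.5353, 0.0619, 0.0445]
tcp_rot: [0.0, 0.641, 0.768, 0.0]
wrist_force: [-0.2, -1.0, -0.0]
width: 0.0421
grasp_force: 0.0
```

step_arm:
  moves:
    - [0.042,[0,0,-0.04],0]
    - [0.042,[0,0,-0.085],0]
    - [0.06,[-0.03,-0.015,-0.12],0]
    - [0.0854,[-0.07,-0.036,-0.135],0]
    - [0.0854,[-0.11,-0.056,-0.135],0]

```text
clock: 12.6
eef_pos: [0.5012, -0.0572, 0.1836]
tcp_rot: [0.004, 0.64, 0.769, 0.002]
wrist_force: [0.7, -0.4, 0.0]
width: 0.083
grasp_force: 0.0
```

```bash
python3 -c "
from h import *
go(.428,-.2,.18,-11)"
```

```text
shift [-0.1271 -0.0979  0.0033] turn 21.5 | tcp [ 0.5012 -0.0572  0.1836] ty 10.45 q6 -25.4 tilt [ 0.0076 -0.0022]
```

step_arm:
  moves:
    - [0.0854,[-0.035,-0.027,0],6]
    - [0.0854,[-0.07,-0.054,0],13]
    - [0.0854,[-0.105,-0.081,0],19]
    - [0.0854,[-0.127,-0.098,0],21.5]
    - [0.0854,[-0.127,-0.098,0],21.5]

```text
clock: 13.1
eef_pos: [0.4248, -0.2008, 0.1795]
tcp_rot: [0.001, 0.774, 0.633, -0.0]
wrist_force: [1.0, -0.3, 0.4]
width: 0.0851
grasp_force: 0.0
```

step_arm:
  moves:
    - [0.0854,[0,0,0],0]

```text
clock: 13.2
eef_pos: [0.4259, -0.1985, 0.1793]
tcp_rot: [0.0, 0.773, 0.635, 0.0]
wrist_force: [0.5, 0.9, 0.1]
width: 0.0855
grasp_force: 0.0
```

```bash
python3 look.py .428 -.2
```

```text
tube 0.75 px [272. 200.] xy 426.9 -199.4 yaw 78.7 size 63 x 28 rgb [65. 68. 68.]
tube 0.69 px [310. 327.] xy 434.0 -335.4 yaw 159.4 size 63 x 46 rgb [144. 150. 150.]
target (426.8757019042969, -199.44158935546875, 78.72129821777344) -11.278701782226562
shift [-0.0018  0.0008  0.1473] turn 0.2 | tcp [ 0.4264 -0.1976  0.1793] ty -11.07 q6 -22.9 tilt [0.0003 0.0003]
```

step_arm:
  moves:
    - [0.0854,[-0.002,0.001,0.045],0]
    - [0.0854,[-0.002,0.001,0.09],0]
    - [0.0854,[-0.002,0.001,0.125],0]
    - [0.0854,[-0.002,0.001,0.142],0]
    - [0.0854,[-0.002,0.001,0.146],0]

```text
clock: 13.8
eef_pos: [0.4252, -0.1979, 0.0303]
tcp_rot: [-0.003, 0.772, 0.636, -0.001]
wrist_force: [0.5, 0.0, 0.0]
width: 0.0855
grasp_force: 0.0
```

step_arm:
  moves:
    - [0.0,[0,0,0],0]
    - [0.0,[0,0,0],0]
    - [0.0,[0,0,0],0]
    - [0.0,[0,0,0],0]
    - [0.0,[0,0,0],0]
  squeeze: 60

```text
clock: 14.3
eef_pos: [0.4278, -0.2011, 0.0348]
tcp_rot: [0.002, 0.772, 0.635, 0.0]
wrist_force: [1.1, 0.5, 6.8]
width: 0.0267
grasp_force: 60.6
```

step_arm:
  moves:
    - [0.0,[0,0,-0.04],0]
    - [0.0,[0,0,-0.085],-4]
    - [0.0,[0,0,-0.115],-10]
    - [0.0,[0,0,-0.116],-17]
    - [0.0,[0,0,-0.116],-21.6]

```text
clock: 14.8
eef_pos: [0.4274, -0.2009, 0.1514]
tcp_rot: [0.002, 0.638, 0.77, 0.0]
wrist_force: [-0.3, -0.3, -1.2]
width: 0.0266
grasp_force: 59.8
```

```bash
python3 -c "
from h import *
go(.5466,-.0069,.15,10.4)"
```

```text
shift [0.1685 0.1531 0.0013] turn 0.3 | tcp [ 0.4274 -0.2009  0.1514] ty 10.69 q6 -44.9 tilt [ 0.0033 -0.0022]
```

step_arm:
  moves:
    - [0.0,[0.033,0.03,0],0]
    - [0.0,[0.066,0.06,0],0]
    - [0.0,[0.099,0.09,0],0]
    - [0.0,[0.132,0.12,0],0]
    - [0.0,[0.158,0.143,0],0]

```text
clock: 15.3
eef_pos: [0.5393, -0.0169, 0.1494]
tcp_rot: [0.0, 0.639, 0.769, 0.0]
wrist_force: [0.2, 0.1, -0.8]
width: 0.0269
grasp_force: 59.9
```

step_arm:
  moves:
    - [0.0,[0.011,0.01,0],0]
    - [0.0,[0.011,0.01,0],0]
    - [0.0,[0.011,0.01,0],0]

```text
clock: 15.6
eef_pos: [0.5459, -0.007, 0.149]
tcp_rot: [-0.0, 0.64, 0.769, -0.001]
wrist_force: [-0.3, -0.0, -1.1]
width: 0.0268
grasp_force: 59.9
```

```bash
python3 -c "
from h import *
s=env.read_state(); print(s['width'],s['grasp_force'])
c=env.capture('wrist'); tubes(c,camT(c,s),z=.042); save(c,'d2.png'); go(.5466,-.0069,.044,10.4)"
```

```text
0.026770659803380295 59.856576919555664
tube 0.73 px [381. 122.] xy 607.6 72.5 yaw 100.4 size 59 x 36 rgb [177. 183. 182.]
tube 0.71 px [279. 119.] xy 536.7 60.5 yaw 100.4 size 60 x 29 rgb [185. 191. 190.]
tube 0.70 px [273. 278.] xy 558.2 -65.9 yaw 100.5 size 127 x 54 rgb [58. 61. 60.]
tube 0.70 px [349. 146.] xy 584.0 38.5 yaw 10.4 size 240 x 207 rgb [147. 149. 151.]
shift [0.0005 0.001  0.105 ] turn -0.0 | tcp [ 0.5458 -0.0075  0.149 ] ty 10.38 q6 -19.0 tilt [-0.0006 -0.0004]
```

View pics/d2.png

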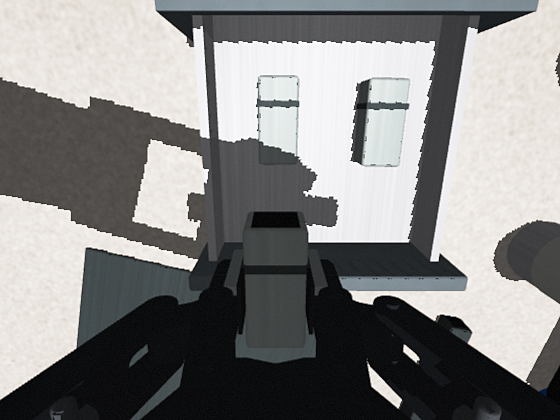

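```bash
python3 -c "
from h import *
s=env.read_state(); c=env.capture('wrist'); T=camT(c,s)
xc=np.array([-.1805,.9836]); e=np.array(s['eef_pos'][:2])
for n,u,v,z in [('floor',380,243,.014),('top',400,277,.074),('tubeend',278,166,.03),('ceil',300,13,.08),('wallL',207,100,.014),('wallR',433,100,.014)]:
    p=px2w(c,u,v,z,T)[:2]; print(n,p,(p-e)@xc,(p-e)@[-.9836,-.1805])"
```

```text
floor [ 0.6441387  -0.02629342] -0.03623272829601109 -0.09338133337720392
top [ 0.63867122 -0.02654399] -0.03549231657538139 -0.08795828881938063
tubeend [0.54284867 0.02727965] 0.034744586459007694 -0.003422396970582798
ceil [0.5376     0.11724792] 0.12418476256696344 -0.014499077546921823
wallL [0.48057309 0.06498193] 0.08306929942545552 0.051026601802047156
wallR [0.65122626 0.0960276 ] 0.0828029223270208 -0.12243160427086426
```

step_arm:
  moves:
    - [0.0,[0,0,0.045],0]
    - [0.0,[0,0,0.08],0]
    - [0.0,[0,0,0.098],0]
    - [0.0,[0,0,0.103],0]
    - [0.0,[0,0,0.105],0]

```text
clock: 16.25
eef_pos: [0.5457, -0.0073, 0.0448]
tcp_rot: [-0.001, 0.64, 0.768, -0.001]
wrist_force: [-7.5, 0.8, 13.0]
width: 0.0265
grasp_force: 61.7
```

step_arm:
  moves:
    - [0.042,[0,0,0],0]
    - [0.042,[0,0,0],0]
    - [0.042,[0,0,0],0]

```text
clock: 16.55
eef_pos: [0.5468, -0.0068, 0.0448]
tcp_rot: [0.001, 0.64, 0.768, 0.0]
wrist_force: [-0.0, -0.2, -0.5]
width: 0.0416
grasp_force: 0.0
```

step_arm:
  moves:
    - [0.042,[0,0,-0.04],0]
    - [0.042,[0,0,-0.085],0]
    - [0.06,[-0.03,-0.01,-0.12],0]
    - [0.0854,[-0.07,-0.025,-0.135],5]
    - [0.0854,[-0.11,-0.04,-0.135],10]

```text
clock: 17.05
eef_pos: [0.5289, -0.1235, 0.184]
tcp_rot: [0.004, 0.705, 0.709, 0.002]
wrist_force: [-0.1, -0.1, 0.1]
width: 0.0828
grasp_force: 0.0
```

```bash
python3 -c "
from h import *
go(.434,-.33,.18,68); go(.434,-.33,.18,-112)"
```

```text
shift [-0.2059 -0.0962  0.0039] turn -67.6 | tcp [ 0.5289 -0.1235  0.184 ] ty 0.35 q6 -21.3 tilt [ 0.0078 -0.003 ]
shift [-0.2059 -0.0962  0.0039] turn 112.4 | tcp [ 0.5289 -0.1235  0.184 ] ty 0.35 q6 -21.3 tilt [ 0.0078 -0.003 ]
```

step_arm:
  moves:
    - [0.0854,[-0.044,-0.02,0],-8]
    - [0.0854,[-0.088,-0.04,0],-16]
    - [0.0854,[-0.132,-0.06,0],-24]
    - [0.0854,[-0.176,-0.08,0],-32]
    - [0.0854,[-0.206,-0.096,0],-40]

```text
clock: 17.55
eef_pos: [0.4327, -0.3286, 0.1797]
tcp_rot: [0.001, 0.424, 0.906, -0.0]
wrist_force: [0.5, 0.7, -0.4]
width: 0.0854
grasp_force: 0.0
```

step_arm:
  moves:
    - [0.0854,[0,0,0],-8]
    - [0.0854,[0,0,0],-16]
    - [0.0854,[0,0,0],-24]
    - [0.0854,[0,0,0],-27.6]
    - [0.0854,[0,0,0],-27.6]

```text
clock: 18.05
eef_pos: [0.4336, -0.3269, 0.1794]
tcp_rot: [0.0, 0.199, 0.98, -0.0]
wrist_force: [0.2, 0.1, -0.5]
width: 0.0855
grasp_force: 0.0
```

```bash
python3 look.py .434 -.337
```

```text
tube 0.98 px [216.  20.] xy 282.7 -310.1 yaw 9.2 size 32 x 28 rgb [166. 104. 133.]
tube 0.95 px [254. 202.] xy 429.9 -344.5 yaw 158.2 size 63 x 29 rgb [72. 76. 75.]
tube 0.76 px [ 39. 217.] xy 366.0 -530.0 yaw 83.3 size 77 x 30 rgb [95. 55. 26.]
target (429.8738098144531, -344.4803161621094, 158.18988037109375) 68.18988037109375
shift [-0.0033 -0.0178  0.1474] turn -1.2 | tcp [ 0.4337 -0.3268  0.1794] ty 67.03 q6 -111.9 tilt [ 0.0002 -0.0002]
```

step_arm:
  moves:
    - [0.0854,[-0.002,-0.017,0.035],-1]
    - [0.0854,[-0.002,-0.017,0.08],-1]
    - [0.0854,[-0.002,-0.017,0.122],-1]
    - [0.0854,[-0.002,-0.017,0.142],-1]
    - [0.0854,[-0.002,-0.017,0.146],-1]

```text
clock: 18.65
eef_pos: [0.427, -0.3411, 0.0296]
tcp_rot: [-0.003, 0.19, 0.982, 0.002]
wrist_force: [-0.8, 0.2, -0.4]
width: 0.0855
grasp_force: 0.0
```

step_arm:
  moves:
    - [0.0,[0,0,0],0]
    - [0.0,[0,0,0],0]
    - [0.0,[0,0,0],0]
    - [0.0,[0,0,0],0]
    - [0.0,[0,0,0],0]
  squeeze: 60

```text
clock: 19.15
eef_pos: [0.4301, -0.3442, 0.0352]
tcp_rot: [0.001, 0.19, 0.982, -0.001]
wrist_force: [-0.4, -1.1, 8.3]
width: 0.027
grasp_force: 60.9
```

step_arm:
  moves:
    - [0.0,[0,0,-0.04],0]
    - [0.0,[0,0,-0.085],8]
    - [0.0,[0,0,-0.115],16]
    - [0.0,[0,0,-0.116],24]
    - [0.0,[0,0,-0.116],32]

```text
clock: 19.65
eef_pos: [0.4297, -0.3438, 0.1516]
tcp_rot: [0.002, 0.456, 0.89, -0.001]
wrist_force: [-0.2, 1.1, -1.5]
width: 0.0269
grasp_force: 59.8
```

step_arm:
  moves:
    - [0.0,[0,0,0],8]
    - [0.0,[0,0,0],16]
    - [0.0,[0,0,0],24]
    - [0.0,[0,0,0],25.6]
    - [0.0,[0,0,0],25.6]

```text
clock: 20.15
eef_pos: [0.4289, -0.343, 0.1493]
tcp_rot: [-0.0, 0.639, 0.77, 0.0]
wrist_force: [0.9, -0.2, -0.2]
width: 0.0267
grasp_force: 59.8
```

```bash
python3 -c "
from h import *
go(.6200,.0066,.15,10.4)"
```

```text
shift [ 0.3084  0.2523 -0.0007] turn 0.2 | tcp [ 0.4289 -0.343   0.1493] ty 10.64 q6 -57.1 tilt [0. 0.]
```

step_arm:
  moves:
    - [0.0,[0.035,0.0285,0],0]
    - [0.0,[0.07,0.057,0],0]
    - [0.0,[0.105,0.0855,0],0]
    - [0.0,[0.14,0.114,0],0]
    - [0.0,[0.175,0.1425,0],0]

```text
clock: 20.65
eef_pos: [0.5378, -0.1434, 0.1494]
tcp_rot: [0.0, 0.638, 0.77, 0.0]
wrist_force: [0.2, 0.1, -1.1]
width: 0.0272
grasp_force: 59.8
```

step_arm:
  moves:
    - [0.0,[0.035,0.0285,0],0]
    - [0.0,[0.07,0.057,0],0]
    - [0.0,[0.105,0.0855,0],0]
    - [0.0,[0.128,0.104,0],0]
    - [0.0,[0.133,0.108,0],0]

```text
clock: 21.15
eef_pos: [0.62, 0.0083, 0.1493]
tcp_rot: [0.0, 0.637, 0.771, 0.0]
wrist_force: [0.2, -0.5, -1.2]
width: 0.027
grasp_force: 59.8
```

step_arm:
  moves:
    - [0.0,[0,0,0],0]
    - [0.0,[0,0,0],0]

```text
clock: 21.35
eef_pos: [0.6186, 0.0047, 0.149]
tcp_rot: [-0.0, 0.639, 0.769, -0.0]
wrist_force: [0.4, -0.8, -1.0]
width: 0.0267
grasp_force: 59.8
```

```bash
python3 -c "
from h import *
s=env.read_state(); print(s['width'],s['grasp_force'])
c=env.capture('wrist'); tubes(c,camT(c,s),z=.042); save(c,'d3.png'); go(.6195,.0066,.044,10.4)"
```

```text
0.026715707141830032 59.76163387298584
tube 0.94 px [281. 118.] xy 610.9 73.1 yaw 100.5 size 60 x 29 rgb [187. 193. 193.]
tube 0.94 px [177. 118.] xy 540.2 61.1 yaw 100.5 size 60 x 36 rgb [140. 146. 146.]
tube 0.74 px [180. 210.] xy 550.1 -5.5 yaw 100.5 size 63 x 35 rgb [129. 135. 134.]
tube 0.65 px [276. 278.] xy 630.7 -52.7 yaw 100.5 size 124 x 54 rgb [58. 61. 60.]
shift [0.0022 0.0014 0.1051] turn 0.1 | tcp [0.6186 0.0042 0.1491] ty 10.46 q6 -16.9 tilt [-0.0004 -0.0003]
```

step_arm:
  moves:
    - [0.0,[0.002,0.002,0.045],0]
    - [0.0,[0.002,0.002,0.08],0]
    - [0.0,[0.002,0.002,0.098],0]
    - [0.0,[0.002,0.002,0.103],0]
    - [0.0,[0.002,0.002,0.105],0]

```text
clock: 21.95
eef_pos: [0.6201, 0.0067, 0.0451]
tcp_rot: [-0.001, 0.64, 0.769, -0.001]
wrist_force: [-6.6, 1.4, 12.7]
width: 0.027
grasp_force: 61.4
```

step_arm:
  moves:
    - [0.042,[0,0,0],0]
    - [0.042,[0,0,0],0]
    - [0.042,[0,0,0],0]

```text
clock: 22.25
eef_pos: [0.6208, 0.0072, 0.0446]
tcp_rot: [0.0, 0.64, 0.769, 0.0]
wrist_force: [0.0, -0.0, 0.3]
width: 0.0423
grasp_force: 0.0
```

step_arm:
  moves:
    - [0.042,[0,0,-0.04],0]
    - [0.042,[0,0,-0.085],0]
    - [0.03,[-0.03,-0.01,-0.12],0]
    - [0.0,[-0.075,-0.02,-0.135],0]
    - [0.0,[-0.12,-0.03,-0.135],0]

```text
clock: 22.75
eef_pos: [0.615, -0.1173, 0.1843]
tcp_rot: [0.004, 0.639, 0.769, 0.002]
wrist_force: [0.4, -0.3, -0.5]
width: 0.0014
grasp_force: 0.0
```

step_arm:
  moves:
    - [0.0,[0,0,0],0]
    - [0.0,[0,0,0],0]

```text
clock: 22.95
eef_pos: [0.6128, -0.1166, 0.1791]
tcp_rot: [-0.0, 0.64, 0.768, 0.0]
wrist_force: [-0.8, 0.1, 0.7]
width: 0.0003
grasp_force: 0.0
```

```bash
python3 -c "
from h import *
s=env.read_state(); print(s['width'],s['grasp_force'])
c=env.capture('wrist'); T=camT(c,s); tubes(c,T,z=.042); save(c,'d4.png')
for d in env.place_of('drawer_front',c)[:1]: print(d['conf'],px2w(c,d['point'][1],d['point'][0],.045,T))
c=env.capture('top'); tubes(c,camT(c))
go(.5947,-.0627,.185,10.4);go(.5947,-.0937,.185,10.4)"
```

```text
0.0002956838949124252 0.0
tube 0.87 px [316.  50.] xy 621.7 4.0 yaw 100.3 size 61 x 30 rgb [203. 210. 209.]
tube 0.66 px [312.   3.] xy 613.6 35.8 yaw 10.3 size 23 x 1 rgb [18. 19. 19.]
0.68 [ 0.59066276 -0.04596228  0.045     ]
tube 0.77 px [202. 189.] xy 605.1 79.1 yaw 97.8 size 49 x 35 rgb [127. 129. 127.]
tube 0.69 px [434. 271.] xy 361.9 -536.0 yaw 83.5 size 66 x 30 rgb [86. 61. 45.]
tube 0.68 px [351. 313.] xy 259.6 -311.1 yaw 11.4 size 66 x 38 rgb [166. 109. 123.]
tube 0.54 px [200. 216.] xy 533.4 84.9 yaw 153.6 size 33 x 20 rgb [137. 138. 136.]
shift [ 0.0542 -0.0084 -0.0062] turn 0.2 | tcp [ 0.6129 -0.1144  0.1787] ty 10.62 q6 -28.0 tilt [-0.0008  0.0004]
shift [ 0.0237 -0.0141 -0.0063] turn 0.2 | tcp [ 0.6129 -0.1144  0.1787] ty 10.62 q6 -28.0 tilt [-0.0008  0.0004]
```

View pics/d4.png

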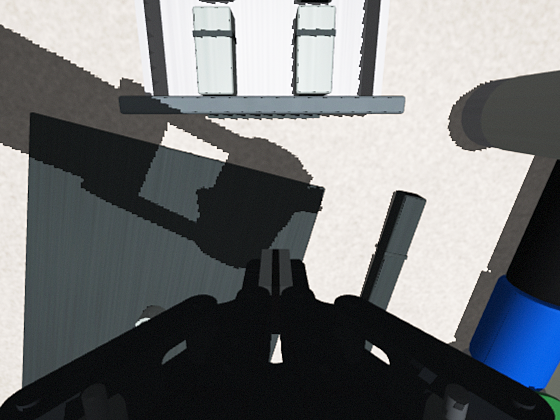

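```bash
python3 -c "
from h import *
go(.6000,-.0921,.055,10.4)"
```

```text
shift [ 0.0242 -0.0085  0.1237] turn 0.2 | tcp [ 0.6129 -0.1144  0.1787] ty 10.62 q6 -28.0 tilt [-0.0008  0.0004]
```

step_arm:
  moves:
    - [0.0,[0.006,-0.008,0.04],0]
    - [0.0,[0.012,-0.008,0.08],0]
    - [0.0,[0.018,-0.008,0.11],0]
    - [0.0,[0.022,-0.008,0.122],0]
    - [0.0,[0.024,-0.008,0.124],0]

```text
clock: 23.7
eef_pos: [0.5995, -0.0922, 0.0532]
tcp_rot: [-0.002, 0.639, 0.769, -0.001]
wrist_force: [0.2, -0.5, -0.6]
width: 0.0
grasp_force: 0.0
```

step_arm:
  moves:
    - [0.0,[0.008,0,0],0]
    - [0.0,[0.018,0,0],0]
    - [0.0,[0.03,0,0],0]
    - [0.0,[0.044,0,0],0]
    - [0.0,[0.06,0,0],0]

```text
clock: 24.2
eef_pos: [0.5912, -0.0349, 0.0572]
tcp_rot: [0.003, 0.639, 0.769, 0.0]
wrist_force: [1.4, -4.7, 2.0]
width: -0.0001
grasp_force: 0.0
```

```bash
python3 -c "
from h import *
go(.5464+.097*.1805,.2-.097*.9836,.055,10.4); print(env.read_state()['wrist_force'])"
```

```text
shift [ 0.1421 -0.0014  0.0017] turn 0.1 | tcp [ 0.5912 -0.0349  0.0572] ty 10.52 q6 -21.0 tilt [ 0.0041 -0.003 ]
[ 1.39871226 -4.70904541  1.98361861]
```

Pushing with ~5 N; continue, slowing near the end.

step_arm:
  moves:
    - [0.0,[0.018,0,0],0]
    - [0.0,[0.038,0,0],0]
    - [0.0,[0.058,0,0],0]
    - [0.0,[0.078,0,0],0]
    - [0.0,[0.096,0,0],0]

```text
clock: 24.7
eef_pos: [0.5736, 0.0603, 0.0572]
tcp_rot: [0.002, 0.639, 0.769, 0.001]
wrist_force: [3.1, -4.5, 1.0]
width: -0.0001
grasp_force: 0.0
```

step_arm:
  moves:
    - [0.0,[0.012,0,0],0]
    - [0.0,[0.02,0,0],0]
    - [0.0,[0.026,0,0],0]
    - [0.0,[0.03,0,0],0]
    - [0.0,[0.033,0,0],0]

```text
clock: 25.2
eef_pos: [0.5675, 0.0924, 0.057]
tcp_rot: [0.001, 0.639, 0.769, 0.001]
wrist_force: [0.8, -5.3, 6.7]
width: -0.0003
grasp_force: 0.0
```

```bash
python3 -c "
from h import *
go(.5464+.097*.1805,.2-.097*.9836,.055,10.4); print(env.read_state()['wrist_force'])"
```

```text
shift [ 0.0127 -0.0013  0.002 ] turn 0.1 | tcp [0.5675 0.0924 0.057 ] ty 10.54 q6 -8.7 tilt [ 0.0031 -0.0009]
[ 0.76111682 -5.26634057  6.6628524 ]
```

step_arm:
  moves:
    - [0.0,[0.003,0,0],0]
    - [0.0,[0.005,0,0],0]
    - [0.0,[0.007,0,0],0]
    - [0.0,[0.009,0,0],0]
    - [0.0,[0.01,0,0],0]

```text
clock: 25.7
eef_pos: [0.5662, 0.0999, 0.0571]
tcp_rot: [0.003, 0.639, 0.769, -0.001]
wrist_force: [1.3, -14.7, 5.6]
width: -0.0002
grasp_force: 0.0
```

step_arm:
  moves:
    - [0.0,[0.001,0,0],0]
    - [0.0,[0.002,0,0],0]
    - [0.0,[0.003,0,0],0]

```text
clock: 26.0
eef_pos: [0.5661, 0.1, 0.0571]
tcp_rot: [0.005, 0.639, 0.769, -0.003]
wrist_force: [3.8, -25.1, 5.7]
width: 0.0002
grasp_force: 0.0
```

step_arm:
  moves:
    - [0.0,[-0.02,0,0],0]
    - [0.0,[-0.05,0,0],0]
    - [0.04,[-0.05,0,-0.05],0]
    - [0.0854,[-0.05,0,-0.1],0]
    - [0.0854,[-0.04,0,-0.15],0]

```text
clock: 26.5
eef_pos: [0.5704, 0.0653, 0.2052]
tcp_rot: [-0.001, 0.64, 0.768, -0.0]
wrist_force: [0.8, 0.3, 0.9]
width: 0.0432
grasp_force: 0.0
```

```bash
python3 -c "
from h import *
go(.54,.26,.30,10.4)"
```

```text
shift [ 0.1971  0.0051 -0.0946] turn 0.0 | tcp [0.5704 0.0653 0.2052] ty 10.42 q6 -11.3 tilt [-0.002   0.0008]
```

step_arm:
  moves:
    - [0.0854,[0.04,0.001,-0.02],0]
    - [0.0854,[0.085,0.002,-0.04],0]
    - [0.0854,[0.13,0.003,-0.06],0]
    - [0.0854,[0.17,0.004,-0.08],0]
    - [0.0854,[0.197,0.005,-0.095],0]

```text
clock: 27.0
eef_pos: [0.5388, 0.2632, 0.3005]
tcp_rot: [-0.001, 0.638, 0.77, 0.001]
wrist_force: [0.7, -0.1, -0.2]
width: 0.0852
grasp_force: 0.0
```

step_arm:
  moves:
    - [0.0854,[0,0,0],0]
    - [0.0854,[0,0,0],0]
    - [0.0854,[0,0,0],0]

```text
clock: 27.3
eef_pos: [0.5397, 0.2593, 0.2977]
tcp_rot: [-0.001, 0.64, 0.769, -0.001]
wrist_force: [0.4, 0.4, -0.3]
width: 0.0854
grasp_force: 0.0
```

```bash
python3 - <<'E'
from h import *
np.set_printoptions(precision=4,suppress=True)
s=env.read_state(); c=env.capture('wrist'); T=camT(c,s); print(s['eef_pos'],env.read_state()['eef_pos'])
for n,z in [('collar_grip',.106),('key_grip',.122),('drawer_front',.045)]:
    for d in env.place_of(n,c)[:1]: print(n,round(d['conf'],2),np.round(d['point']),px2w(c,d['point'][1],d['point'][0],z,T))
im=c['image']; a=cv2.resize(im[60:310,150:450],None,fx=2.4,fy=2.4,interpolation=2); cv2.imwrite('pics/w4.png',a[:,:,::-1])
np.savez('w4.npz',im=im,T=T,f=f_of(c),cx=c['cx'],cy=c['cy'])
E
```

```text
[0.5397 0.2593 0.2977] [0.5398 0.2591 0.2976]
collar_grip 0.63 [177. 317.] [0.58   0.2786 0.106 ]
key_grip 0.7 [176. 218.] [0.4843 0.2645 0.122 ]
drawer_front 0.81 [286. 269.] [0.5591 0.1098 0.045 ]
```

View pics/w4.png

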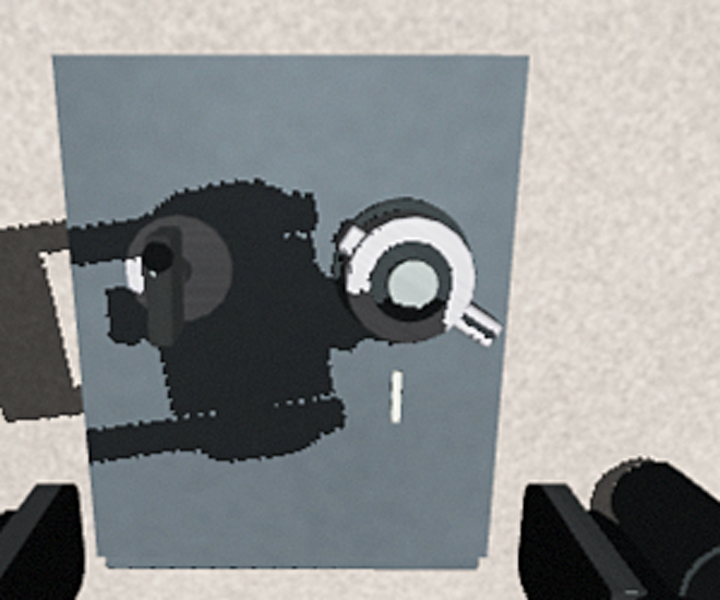

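```bash
python3 - <<'E'
from h import *
np.set_printoptions(precision=4,suppress=True)
z=np.load('w4.npz'); c=dict(image=z['im'],cx=float(z['cx']),cy=float(z['cy']),fovy=2*np.degrees(np.arctan(210/float(z['f'])))); T=z['T']
W=lambda u,v,h: px2w(c,150+u/2.4,60+v/2.4,h,T)[:2]
a=W(353,240,.105);b=W(488,332,.105); d=b-a; print('short',a,'long',b,'len',np.hypot(*d),'yaw',np.degrees(np.arctan2(d[1],d[0]))%360)
C=W(411,280,.112); d=b-C; print('C',C,np.hypot(*d),'yaw',np.degrees(np.arctan2(d[1],d[0]))%360)
m1=W(398,372,.08);m2=W(396,422,.08); d=m2-m1; print('mark',m1,m2,np.degrees(np.arctan2(d[1],d[0]))%360)
for Q in (C,[.5826,.2799],[.58,.2786]): d=(m1+m2)/2-Q; print(np.degrees(np.arctan2(d[1],d[0]))%360)
print('roof back corners',W(53,56,.08),W(529,56,.08),'front',W(98,557,.08),W(488,557,.08))
print('wing',W(163,228,.134),W(170,345,.134),W(180,228,.134))
# template: project wing/ears
E
```

```text
short [0.5568 0.2912] long [0.6219 0.2629] len 0.07098331277524844 yaw 336.52079137005745
C [0.583  0.2803] 0.04265639078430059 yaw 335.91562182206
mark [0.5926 0.2305] [0.5973 0.2054] 280.4406686053063
280.8686654995196
281.27765399086513
283.84959708752604
roof back corners [0.4202 0.3405] [0.616  0.3765] front [0.4632 0.1047] [0.6598 0.1412]
wing [0.4832 0.2866] [0.4917 0.2417] [0.4894 0.2878]
```

```bash
python3 -c "
from h import *
go(.583,.280,.18,66.1)"
```

```text
shift [0.0128 0.0461 0.1182] turn -55.7 | tcp [0.5401 0.2591 0.2983] ty 10.44 q6 8.1 tilt [-0.0015 -0.0005]
```

step_arm:
  moves:
    - [0.0854,[0.003,0.01,0.03],-8]
    - [0.0854,[0.006,0.02,0.06],-16]
    - [0.0854,[0.01,0.032,0.085],-24]
    - [0.0854,[0.0128,0.046,0.11],-32]
    - [0.0854,[0.0128,0.046,0.118],-40]

```text
clock: 28.0
eef_pos: [0.5825, 0.2801, 0.1768]
tcp_rot: [-0.002, 0.336, 0.942, -0.002]
wrist_force: [-1.3, -0.6, -0.3]
width: 0.0855
grasp_force: 0.0
```

step_arm:
  moves:
    - [0.0854,[0,0,0],-8]
    - [0.0854,[0,0,0],-15.7]
    - [0.0854,[0,0,0],-15.7]
    - [0.0854,[0,0,0],-15.7]

```text
clock: 28.4
eef_pos: [0.5832, 0.2806, 0.1811]
tcp_rot: [-0.0, 0.208, 0.978, -0.0]
wrist_force: [0.6, 0.3, 0.1]
width: 0.0855
grasp_force: 0.0
```

```bash
python3 - <<'E'
from h import *
np.set_printoptions(precision=4,suppress=True)
s=env.read_state(); c=env.capture('wrist'); T=camT(c,s); save(c,'w5.png')
for n,z in [('collar_grip',.106),('key_grip',.122)]:
    for d in env.place_of(n,c)[:1]: print(n,round(d['conf'],2),np.round(d['point']),px2w(c,d['point'][1],d['point'][0],z,T))
go(.583,.280,.112,66.1)
E
```

```text
collar_grip 0.61 [229. 273.] [0.5836 0.2794 0.106 ]
key_grip 0.59 [ 95. 163.] [0.4843 0.26   0.122 ]
shift [-0.0002 -0.0009  0.0693] turn 0.0 | tcp [0.5831 0.2809 0.1813] ty 66.12 q6 -47.0 tilt [0.0001 0.0001]
```

View pics/w5.png

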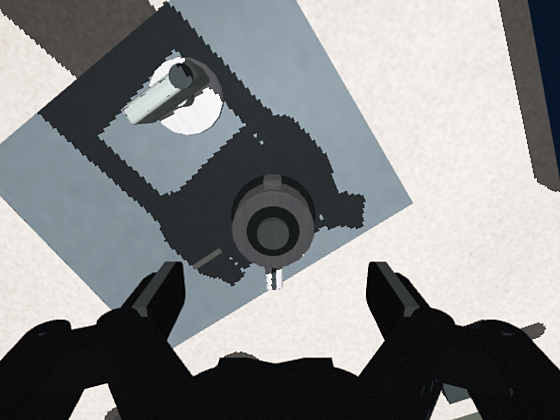

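step_arm:
  moves:
    - [0.0854,[0,-0.001,0.03],0]
    - [0.0854,[0,-0.001,0.055],0]
    - [0.0854,[0,-0.001,0.066],0]
    - [0.0854,[0,-0.001,0.069],0]
    - [0.0854,[0,-0.001,0.069],0]

```text
clock: 29.05
eef_pos: [0.5829, 0.2803, 0.1126]
tcp_rot: [0.0, 0.206, 0.979, 0.0]
wrist_force: [0.2, -0.5, 0.1]
width: 0.0856
grasp_force: 0.0
```

step_arm:
  moves:
    - [0.04,[0,0,0],0]
    - [0.04,[0,0,0],0]
    - [0.04,[0,0,0],0]
    - [0.04,[0,0,0],0]
  squeeze: 40

```text
clock: 29.45
eef_pos: [0.583, 0.2791, 0.1144]
tcp_rot: [0.0, 0.206, 0.979, -0.001]
wrist_force: [-4.9, -6.2, 6.0]
width: 0.0527
grasp_force: 42.8
```

```bash
python3 -c "
from h import *
go(.583,.280,.112,10.5); s=env.read_state(); print(s['wrist_force'],s['torque'])"
```

```text
shift [0.0004 0.0008 0.0024] turn 55.7 | tcp [0.583  0.2791 0.1144] ty 66.24 q6 -47.1 tilt [ 0.0002 -0.0029]
[-4.9421944  -6.21740149  6.0352051 ] [-0.95411173  0.61968081  0.0588233 ]
```

step_arm:
  moves:
    - [0.04,[0,-0.001,0],6]
    - [0.04,[0,-0.001,0],14]
    - [0.04,[0,-0.001,0],22]
    - [0.04,[0,-0.001,0],29]
    - [0.04,[0,-0.001,0],35]

```text
clock: 29.95
eef_pos: [0.5823, 0.2783, 0.1144]
tcp_rot: [0.0, 0.493, 0.87, -0.001]
wrist_force: [-5.2, -5.9, 8.0]
width: 0.0524
grasp_force: 43.0
```

step_arm:
  moves:
    - [0.04,[0,0,0],6]
    - [0.04,[0,0,0],12]
    - [0.04,[0,0,0],18]
    - [0.04,[0,0,0],20.7]
    - [0.04,[0,0,0],20.7]

```text
clock: 30.45
eef_pos: [0.5818, 0.2781, 0.1144]
tcp_rot: [0.0, 0.64, 0.769, -0.002]
wrist_force: [-7.3, -6.7, 9.4]
width: 0.0527
grasp_force: 43.1
```

step_arm:
  moves:
    - [0.04,[0,0,0],0]
    - [0.04,[0,0,0],0]

```text
clock: 30.65
eef_pos: [0.5818, 0.278, 0.1144]
tcp_rot: [0.0, 0.639, 0.769, -0.002]
wrist_force: [-7.4, -6.0, 9.0]
width: 0.0527
grasp_force: 43.1
```

```bash
python3 -c "
from h import *
go(.583,.280,.112,10.5); s=env.read_state(); print(s['wrist_force'],s['torque'])"
```

```text
shift [0.0017 0.0016 0.0024] turn 0.0 | tcp [0.5818 0.278  0.1144] ty 10.51 q6 8.5 tilt [-0.0023 -0.0032]
[-7.3734013  -6.04806198  8.98856008] [-1.03070821  1.22033494 -0.01021686]
```

step_arm:
  moves:
    - [0.0854,[0,0,0],0]
    - [0.0854,[0,0,0],0]
    - [0.0854,[0,0,0],0]
    - [0.0854,[0,0,-0.02],0]
    - [0.0854,[0,0,-0.05],0]

```text
clock: 31.15
eef_pos: [0.5807, 0.2789, 0.16]
tcp_rot: [-0.001, 0.639, 0.769, -0.002]
wrist_force: [0.1, 0.3, -0.7]
width: 0.0854
grasp_force: 0.0
```

step_arm:
  moves:
    - [0.0854,[0,-0.02,-0.03],0]
    - [0.0854,[0,-0.05,-0.06],0]
    - [0.0854,[0,-0.07,-0.08],0]
    - [0.0854,[0,-0.07,-0.08],0]
    - [0.0854,[0,-0.07,-0.08],0]

```text
clock: 31.65
eef_pos: [0.5138, 0.2667, 0.2425]
tcp_rot: [0.0, 0.639, 0.769, 0.001]
wrist_force: [-0.1, -0.3, -0.6]
width: 0.0854
grasp_force: 0.0
```

```bash
python3 - <<'E'
from h import *
np.set_printoptions(precision=4,suppress=True)
s=env.read_state(); c=env.capture('wrist'); T=camT(c,s); print(s['eef_pos'])
for n,z in [('collar_grip',.106),('key_grip',.122)]:
    for d in env.place_of(n,c)[:1]: print(n,round(d['conf'],2),np.round(d['point']),px2w(c,d['point'][1],d['point'][0],z,T))
im=c['image']; a=cv2.resize(im[100:320,150:450],None,fx=2.5,fy=2.5,interpolation=2); cv2.imwrite('pics/w6.png',a[:,:,::-1])
np.savez('w6.npz',im=im,T=T,f=f_of(c),cx=c['cx'],cy=c['cy'])
E
```

```text
[0.5138 0.2667 0.2425]
collar_grip 0.9 [204. 355.] [0.5823 0.2785 0.106 ]
key_grip 0.85 [207. 236.] [0.4838 0.2627 0.122 ]
```

View pics/w6.png

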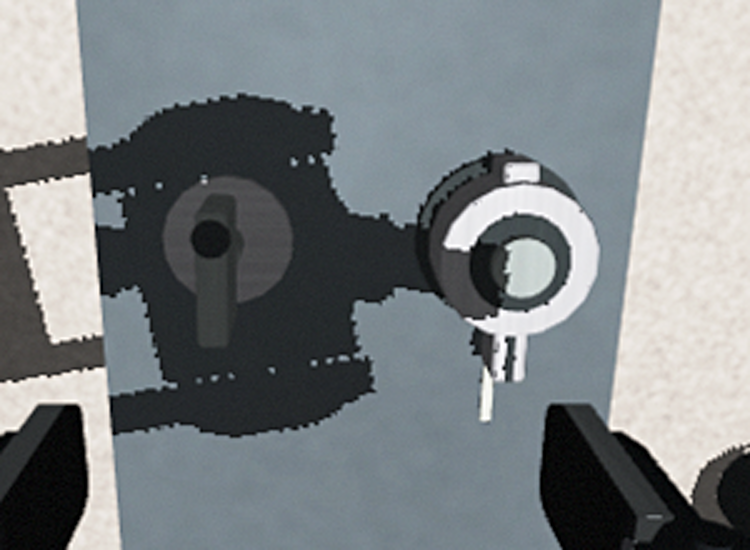

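```bash
python3 - <<'E'
from h import *
np.set_printoptions(precision=4,suppress=True)
z=np.load('w6.npz'); c=dict(image=z['im'],cx=float(z['cx']),cy=float(z['cy']),fovy=2*np.degrees(np.arctan(210/float(z['f'])))); T=z['T']
W=lambda u,v,h: px2w(c,150+u/2.5,100+v/2.5,h,T)[:2]
yaw=lambda d: np.degrees(np.arctan2(d[1],d[0]))%360
a=W(522,168,.112);b=W(511,380,.112);C=W(515,259,.112);m1=W(487,370,.08);m2=W(485,421,.08)
print('ear',a,b,yaw(b-a),yaw(b-C),'C',C,'mark',m1,m2,yaw(m2-m1),yaw((m1+m2)/2-C),'len',np.hypot(*(b-C)),np.hypot(*(a-C)))
t=W(217,197,.134);q=W(212,347,.134); print('wing',t,q,(t+q)/2,np.hypot(*(t-q)),yaw(t-q)); t=W(217,197,.134);print('disc',W(228,240,.084),W(228,240,.1))
go(.4845,.2625,.128,yaw(t-q)-90)
E
```

```text
ear [0.5755 0.3105] [0.591  0.2376] 282.0359944024689 283.0203649264546 C [0.5811 0.2806] mark [0.5922 0.2268] [0.5969 0.205 ] 282.1719138051874 281.78312297803683 len 0.044100633789873056 0.03046615275230166
wing [0.4824 0.2884] [0.4879 0.2407] [0.4851 0.2646] 0.048019609385395616 96.52959515299898
disc [0.4845 0.2618] [0.4855 0.2663]
shift [ 0.0016 -0.0288  0.1123] turn 4.0 | tcp [0.5134 0.2663 0.2402] ty 10.51 q6 9.5 tilt [-0.0027 -0.001 ]
```

step_arm:
  moves:
    - [0.04,[0.001,-0.015,0.02],1]
    - [0.04,[0.002,-0.029,0.05],2.5]
    - [0.04,[0.002,-0.029,0.085],2.5]
    - [0.04,[0.002,-0.029,0.107],2.5]
    - [0.04,[0.002,-0.029,0.111],2.5]

```text
clock: 32.3
eef_pos: [0.482, 0.262, 0.1258]
tcp_rot: [-0.002, 0.656, 0.755, -0.004]
wrist_force: [-0.2, -0.8, -0.2]
width: 0.04
grasp_force: 0.0
```

step_arm:
  moves:
    - [0.04,[0,0,0],0]
    - [0.0,[0,0,0],0]
    - [0.0,[0,0,0],0]
    - [0.0,[0,0,0],0]
    - [0.0,[0,0,0],0]
  squeeze: 80

```text
clock: 32.8
eef_pos: [0.483, 0.2633, 0.1331]
tcp_rot: [-0.002, 0.656, 0.755, -0.002]
wrist_force: [-10.8, -2.7, 9.3]
width: 0.0084
grasp_force: 79.7
```

```bash
python3 -c "
from h import *
go(.4845,.2625,.128,8); s=env.read_state(); print(s['wrist_force'],s['torque'],s['width'])"
```

```text
shift [-0.001   0.0014  0.0051] turn 0.1 | tcp [0.483  0.2633 0.1331] ty 8.05 q6 12.7 tilt [-0.0049 -0.0007]
[-10.78950473  -2.72239395   9.27560151] [-0.35299604  1.73737473  0.05994876] 0.008447016954724954
```

step_arm:
  moves:
    - [0.0,[0,-0.0015,0.001],4]
    - [0.0,[0,-0.0015,0.001],12]
    - [0.0,[0,-0.0015,0.001],20]
    - [0.0,[0,-0.0015,0.001],28]
    - [0.0,[0,-0.0015,0.001],36]

```text
clock: 33.3
eef_pos: [0.4838, 0.2631, 0.1332]
tcp_rot: [0.0, 0.858, 0.513, 0.001]
wrist_force: [-3.3, -2.8, 7.3]
width: 0.0088
grasp_force: 79.4
```

step_arm:
  moves:
    - [0.0,[0,0,0],8]
    - [0.0,[0,0,0],16]
    - [0.0,[0,0,0],24]
    - [0.0,[0,0,0],32]
    - [0.0,[0,0,0],40]

```text
clock: 33.8
eef_pos: [0.4845, 0.2624, 0.1332]
tcp_rot: [0.001, 0.982, 0.188, 0.001]
wrist_force: [-1.4, -5.8, 6.1]
width: 0.0084
grasp_force: 79.4
```

```bash
cat > st.py <<'E'
from h import *
np.set_printoptions(precision=3,suppress=True)
go(.4845,.2625,.128,8); s=env.read_state(); print('F',s['wrist_force'],'M',s['torque'],s['width'],s['grasp_force'],'tq6',s['joint_torque'][5])
E
python3 st.py
```

```text
shift [ 0.    -0.     0.005] turn -76.3 | tcp [0.484 0.262 0.133] ty -68.27 q6 89.1 tilt [ 0.003 -0.002]
F [-1.418 -5.776  6.115] M [-0.79   0.411  0.121] 0.008438808251062566 79.42195415496826 tq6 -0.9775009006261826
```

step_arm:
  moves:
    - [0.0,[0,0,0],8]
    - [0.0,[0,0,0],16]
    - [0.0,[0,0,0],24]
    - [0.0,[0,0,0],32]
    - [0.0,[0,0,0],40]

```text
clock: 34.3
eef_pos: [0.4846, 0.2613, 0.1332]
tcp_rot: [0.002, 0.987, -0.159, 0.002]
wrist_force: [-1.7, -9.5, 5.9]
width: 0.0089
grasp_force: 79.7
```

step_arm:
  moves:
    - [0.0,[0,0,0],8]
    - [0.0,[0,0,0],16]
    - [0.0,[0,0,0],24]
    - [0.0,[0,0,0],32]
    - [0.0,[0,0,0],40]

```text
clock: 34.8
eef_pos: [0.484, 0.2605, 0.1331]
tcp_rot: [0.003, 0.873, -0.487, 0.002]
wrist_force: [-6.4, -13.0, 10.1]
width: 0.0086
grasp_force: 80.1
```

```bash
python3 st.py
```

```text
shift [-0.002 -0.002  0.005] turn -156.3 | tcp [0.484 0.261 0.133] ty -148.27 q6 169.1 tilt [ 0.001 -0.006]
F [ -6.369 -13.017  10.107] M [-1.935  0.944  0.174] 0.008591583022892176 80.14699101448059 tq6 -0.9489476680755615
```

step_arm:
  moves:
    - [0.05,[0,0,0],0]
    - [0.05,[0,0,0],0]
    - [0.05,[0,0,-0.015],0]
    - [0.05,[0,0,-0.04],0]
    - [0.05,[0,0,-0.045],-4]

```text
clock: 35.3
eef_pos: [0.4851, 0.264, 0.1801]
tcp_rot: [-0.003, 0.892, -0.453, 0.002]
wrist_force: [0.4, 0.2, 0.4]
width: 0.0501
grasp_force: 0.0
```

step_arm:
  moves:
    - [0.05,[0,0,0],-8]
    - [0.05,[0,0,0],-16]
    - [0.05,[0,0,0],-24]
    - [0.05,[0,0,0],-32]
    - [0.05,[0,0,0],-40]

```text
clock: 35.8
eef_pos: [0.4836, 0.2635, 0.1769]
tcp_rot: [-0.001, 0.993, -0.118, 0.001]
wrist_force: [-0.4, -0.3, -1.1]
width: 0.05
grasp_force: 0.0
```

step_arm:
  moves:
    - [0.05,[0,0,0],-8]
    - [0.05,[0,0,0],-16]
    - [0.05,[0,0,0],-24]
    - [0.05,[0,0,0],-32]
    - [0.05,[0,0,0],-40]

```text
clock: 36.3
eef_pos: [0.4836, 0.2635, 0.1769]
tcp_rot: [-0.0, 0.974, 0.228, 0.001]
wrist_force: [-0.1, 0.8, -0.0]
width: 0.05
grasp_force: 0.0
```

step_arm:
  moves:
    - [0.05,[0,0,0],-8]
    - [0.05,[0,0,0],-16]
    - [0.05,[0,0,0],-24]
    - [0.05,[0,0,0],-32]
    - [0.05,[0,0,0],-40]

```text
clock: 36.8
eef_pos: [0.4836, 0.2635, 0.1769]
tcp_rot: [0.0, 0.837, 0.548, 0.001]
wrist_force: [-0.4, 0.5, 0.8]
width: 0.0505
grasp_force: 0.0
```

step_arm:
  moves:
    - [0.05,[0,0,0],-8]
    - [0.05,[0,0,0],-16]
    - [0.05,[0,0,0],-24]
    - [0.05,[0,0,0],-32]
    - [0.05,[0,0,0],-40]

```text
clock: 37.3
eef_pos: [0.4836, 0.2635, 0.1769]
tcp_rot: [0.0, 0.599, 0.801, 0.001]
wrist_force: [-0.2, 0.0, 0.7]
width: 0.0499
grasp_force: 0.0
```

step_arm:
  moves:
    - [0.05,[0,0,0],-8]
    - [0.05,[0,0,0],-16]
    - [0.05,[0,0,0],-16]
    - [0.05,[0,0,0],-16]

```text
clock: 37.7
eef_pos: [0.4834, 0.2633, 0.1763]
tcp_rot: [0.0, 0.486, 0.874, 0.001]
wrist_force: [-0.3, -0.7, 1.3]
width: 0.0499
grasp_force: 0.0
```

```bash
python3 - <<'E'
from h import *
s=env.read_state(); c=env.capture('wrist'); T=camT(c,s)
for d in env.place_of('key_grip',c)[:1]: print(d['conf'],px2w(c,d['point'][1],d['point'][0],.122,T))
for d in env.place_of('collar_grip',c)[:1]: print(d['conf'],px2w(c,d['point'][1],d['point'][0],.106,T))
save(c,'k1.png'); go(.4836,.2620,.130,31.73)
E
```

```text
0.78 [0.48439543 0.262325   0.122     ]
0.81 [0.58165691 0.27969666 0.106     ]
shift [-0.0011 -0.0002  0.0456] turn 0.2 | tcp [0.4832 0.2631 0.1756] ty 31.95 q6 -11.1 tilt [0.0004 0.0002]
```

View pics/k1.png

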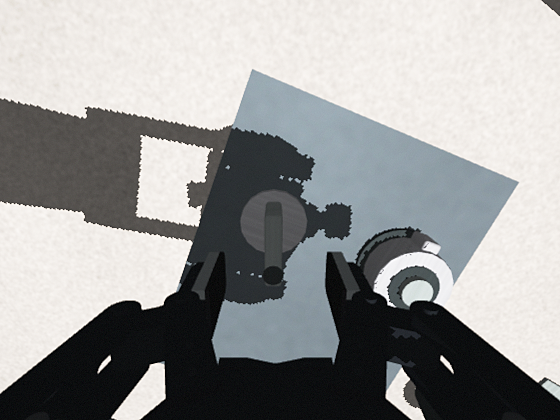

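step_arm:
  moves:
    - [0.05,[0,0,0.02],0]
    - [0.05,[0,0,0.038],0]
    - [0.05,[0,0,0.044],0]
    - [0.05,[0,0,0.045],0]
    - [0.0,[0,0,0.045],0]

```text
clock: 38.35
eef_pos: [0.4834, 0.2631, 0.1308]
tcp_rot: [0.0, 0.485, 0.875, 0.0]
wrist_force: [0.6, 0.6, 0.4]
width: 0.0367
grasp_force: 0.0
```

step_arm:
  moves:
    - [0.0,[0,0,0],0]
    - [0.0,[0,0,0],0]
    - [0.0,[0,0,0],0]
    - [0.0,[0,0,0],0]
    - [0.0,[0,0,0],4]
  squeeze: 80

```text
clock: 38.85
eef_pos: [0.4827, 0.2625, 0.1316]
tcp_rot: [-0.0, 0.515, 0.857, -0.001]
wrist_force: [-4.7, -3.3, 5.3]
width: 0.009
grasp_force: 79.5
```

step_arm:
  moves:
    - [0.0,[0,0,0],8]
    - [0.0,[0,0,0],16]
    - [0.0,[0,0,0],24]
    - [0.0,[0,0,0],32]
    - [0.0,[0,0,0],40]

```text
clock: 39.35
eef_pos: [0.4833, 0.2626, 0.1316]
tcp_rot: [0.001, 0.779, 0.627, -0.0]
wrist_force: [-2.4, -3.6, 4.1]
width: 0.009
grasp_force: 79.2
```

step_arm:
  moves:
    - [0.0,[0,0,0],8]
    - [0.0,[0,0,0],16]
    - [0.0,[0,0,0],24]
    - [0.0,[0,0,0],32]
    - [0.0,[0,0,0],40]

```text
clock: 39.85
eef_pos: [0.4837, 0.2623, 0.1316]
tcp_rot: [0.001, 0.946, 0.323, 0.0]
wrist_force: [-1.3, -3.0, 3.4]
width: 0.0087
grasp_force: 79.1
```

```bash
python3 st.py
```

```text
shift [0.001 0.    0.004] turn -60.3 | tcp [0.484 0.262 0.132] ty -52.27 q6 73.1 tilt [ 0.002 -0.002]
F [-1.272 -3.014  3.383] M [-0.616  0.196  0.179] 0.008732115733079174 79.09647703170776 tq6 -0.9479618445038795
```

step_arm:
  moves:
    - [0.0,[0,0,0],8]
    - [0.0,[0,0,0],16]
    - [0.0,[0,0,0],24]
    - [0.0,[0,0,0],32]
    - [0.0,[0,0,0],40]

```text
clock: 40.35
eef_pos: [0.4839, 0.2617, 0.1316]
tcp_rot: [0.002, 1.0, -0.02, 0.001]
wrist_force: [-0.4, -6.3, 3.3]
width: 0.0084
grasp_force: 79.2
```

step_arm:
  moves:
    - [0.0,[0,0,0],8]
    - [0.0,[0,0,0],16]
    - [0.0,[0,0,0],24]
    - [0.0,[0,0,0],32]
    - [0.0,[0,0,0],40]

```text
clock: 40.85
eef_pos: [0.4837, 0.2612, 0.1316]
tcp_rot: [0.002, 0.933, -0.361, 0.001]
wrist_force: [-1.3, -8.5, 5.0]
width: 0.0087
grasp_force: 79.4
```

step_arm:
  moves:
    - [0.0,[0,0,0],8]
    - [0.0,[0,0,0],16]
    - [0.0,[0,0,0],16]
    - [0.0,[0,0,0],16]

```text
clock: 41.25
eef_pos: [0.4835, 0.261, 0.1316]
tcp_rot: [0.002, 0.875, -0.485, 0.001]
wrist_force: [-2.1, -8.6, 6.0]
width: 0.0087
grasp_force: 79.5
```

```bash
python3 st.py
```

```text
shift [-0.001 -0.002  0.004] turn -156.0 | tcp [0.483 0.261 0.132] ty -148.0 q6 168.8 tilt [ 0.    -0.005]
F [-2.065 -8.568  6.024] M [-1.272  0.452 -0.058] 0.008707968148485587 79.53546524047852 tq6 -0.023341162595897913
```

step_arm:
  moves:
    - [0.05,[0,0,0],0]
    - [0.05,[0,0,0],0]
    - [0.05,[0,0,-0.015],0]
    - [0.05,[0,0,-0.04],0]
    - [0.05,[0,0,-0.045],-4]

```text
clock: 41.75
eef_pos: [0.485, 0.264, 0.18]
tcp_rot: [-0.003, 0.892, -0.453, 0.002]
wrist_force: [0.3, 0.4, 0.5]
width: 0.0499
grasp_force: 0.0
```

step_arm:
  moves:
    - [0.05,[0,0,0],-8]
    - [0.05,[0,0,0],-16]
    - [0.05,[0,0,0],-24]
    - [0.05,[0,0,0],-32]
    - [0.05,[0,0,0],-40]

```text
clock: 42.25
eef_pos: [0.4835, 0.2634, 0.1768]
tcp_rot: [-0.001, 0.993, -0.119, 0.001]
wrist_force: [0.3, 0.4, 0.2]
width: 0.0501
grasp_force: 0.0
```

step_arm:
  moves:
    - [0.05,[0,0,0],-8]
    - [0.05,[0,0,0],-16]
    - [0.05,[0,0,0],-24]
    - [0.05,[0,0,0],-32]
    - [0.05,[0,0,0],-40]

```text
clock: 42.75
eef_pos: [0.4835, 0.2634, 0.1768]
tcp_rot: [-0.0, 0.974, 0.228, 0.001]
wrist_force: [-0.0, -0.4, 0.1]
width: 0.0502
grasp_force: 0.0
```

step_arm:
  moves:
    - [0.05,[0,0,0],-8]
    - [0.05,[0,0,0],-16]
    - [0.05,[0,0,0],-24]
    - [0.05,[0,0,0],-32]
    - [0.05,[0,0,0],-40]

```text
clock: 43.25
eef_pos: [0.4835, 0.2634, 0.1768]
tcp_rot: [0.0, 0.837, 0.547, 0.001]
wrist_force: [0.4, 0.4, -0.2]
width: 0.05
grasp_force: 0.0
```

step_arm:
  moves:
    - [0.05,[0,0,0],-8]
    - [0.05,[0,0,0],-16]
    - [0.05,[0,0,0],-24]
    - [0.05,[0,0,0],-32]
    - [0.05,[0,0,0],-40]

```text
clock: 43.75
eef_pos: [0.4835, 0.2634, 0.1768]
tcp_rot: [0.0, 0.599, 0.801, 0.001]
wrist_force: [-0.2, 0.4, 0.5]
width: 0.05
grasp_force: 0.0
```

step_arm:
  moves:
    - [0.05,[0,0,0],-8]
    - [0.05,[0,0,0],-16]
    - [0.05,[0,0,0.02],-16]
    - [0.05,[0,0,0.038],-16]
    - [0.05,[0,0,0.044],-16]

```text
clock: 44.25
eef_pos: [0.4823, 0.2629, 0.1304]
tcp_rot: [-0.001, 0.484, 0.875, -0.001]
wrist_force: [-0.2, 0.1, -0.4]
width: 0.0497
grasp_force: 0.0
```

step_arm:
  moves:
    - [0.05,[0,0,0.001],0]
    - [0.0,[0,0,0.001],0]
    - [0.0,[0,0,0.001],0]
    - [0.0,[0,0,0.001],0]
    - [0.0,[0,0,0.001],0]
  squeeze: 80

```text
clock: 44.75
eef_pos: [0.4826, 0.2625, 0.1317]
tcp_rot: [-0.0, 0.485, 0.875, -0.001]
wrist_force: [-5.6, -3.6, 6.8]
width: 0.0088
grasp_force: 79.6
```

```bash
python3 st.py
```

```text
shift [-0.001  0.002  0.004] turn 24.0 | tcp [0.483 0.263 0.132] ty 32.03 q6 -11.2 tilt [-0.002 -0.002]
F [-5.562 -3.621  6.816] M [-0.48   0.884 -0.04 ] 0.00883747083832738 79.60948348045349 tq6 -0.036867609014734626
```

step_arm:
  moves:
    - [0.0,[0,0,0],8]
    - [0.0,[0,0,0],16]
    - [0.0,[0,0,0],24]
    - [0.0,[0,0,0],32]
    - [0.0,[0,0,0],40]

```text
clock: 45.25
eef_pos: [0.4832, 0.2626, 0.1317]
tcp_rot: [0.0, 0.756, 0.654, -0.0]
wrist_force: [-2.4, -2.8, 4.3]
width: 0.0085
grasp_force: 79.3
```

step_arm:
  moves:
    - [0.0,[0,0,0],8]
    - [0.0,[0,0,0],16]
    - [0.0,[0,0,0],23]
    - [0.0,[0,0,0],27]
    - [0.0,[0,0,0],30]

```text
clock: 45.75
eef_pos: [0.4836, 0.2624, 0.1317]
tcp_rot: [0.001, 0.899, 0.438, 0.0]
wrist_force: [-1.6, -3.1, 4.1]
width: 0.0085
grasp_force: 79.2
```

```bash
python3 st.py
```

```text
shift [0.001 0.001 0.004] turn -46.1 | tcp [0.484 0.262 0.132] ty -38.08 q6 58.9 tilt [ 0.001 -0.002]
F [-1.582 -3.086  4.129] M [-0.556  0.29   0.267] 0.00846697006812518 79.15477395057678 tq6 -0.1429705275222659
```

step_arm:
  moves:
    - [0.0,[0,0,0],3]
    - [0.0,[0,0,0],6]
    - [0.0,[0,0,0],9]

```text
clock: 46.05
eef_pos: [0.4837, 0.2623, 0.1317]
tcp_rot: [0.001, 0.931, 0.366, 0.0]
wrist_force: [-0.9, -3.7, 3.8]
width: 0.0083
grasp_force: 79.2
```

```bash
python3 st.py
```

```text
shift [0.001 0.    0.004] turn -55.1 | tcp [0.484 0.262 0.132] ty -47.06 q6 67.9 tilt [ 0.001 -0.002]
F [-0.92  -3.699  3.833] M [-0.552  0.254  0.212] 0.00831530551004174 79.15123701095581 tq6 -0.2110878098756075
```

step_arm:
  moves:
    - [0.0,[0,0,0],3]
    - [0.0,[0,0,0],6]
    - [0.0,[0,0,0],9]
    - [0.0,[0,0,0],12]

```text
clock: 46.45
eef_pos: [0.4838, 0.2622, 0.1317]
tcp_rot: [0.001, 0.964, 0.267, 0.001]
wrist_force: [0.1, -4.4, 3.3]
width: 0.0087
grasp_force: 79.2
```

```bash
python3 st.py
```

```text
shift [0.001 0.    0.004] turn -67.1 | tcp [0.484 0.262 0.132] ty -59.06 q6 79.9 tilt [ 0.002 -0.002]
F [ 0.094 -4.426  3.297] M [-0.673  0.193  0.2  ] 0.008744496609632574 79.16121482849121 tq6 -0.20719315856695175
```

step_arm:
  moves:
    - [0.0,[0,0,0],3]
    - [0.0,[0,0,0],6]
    - [0.0,[0,0,0],9]
    - [0.0,[0,0,0],12]

```text
clock: 46.85
eef_pos: [0.4839, 0.262, 0.1317]
tcp_rot: [0.001, 0.986, 0.165, 0.001]
wrist_force: [0.7, -4.8, 4.3]
width: 0.0083
grasp_force: 79.2
```

```bash
python3 st.py
```

```text
shift [ 0.001 -0.     0.004] turn -79.1 | tcp [0.484 0.262 0.132] ty -71.06 q6 91.9 tilt [ 0.002 -0.002]
F [ 0.693 -4.801  4.287] M [-0.758  0.109  0.254] 0.008318972570570106 79.18527245521545 tq6 -0.2034667320549488
```

step_arm:
  moves:
    - [0.0,[0,0,0],3]
    - [0.0,[0,0,0],6]
    - [0.0,[0,0,0],9]
    - [0.0,[0,0,0],11]

```text
clock: 47.25
eef_pos: [0.484, 0.2619, 0.1317]
tcp_rot: [0.001, 0.998, 0.069, 0.001]
wrist_force: [0.1, -5.3, 3.5]
width: 0.0087
grasp_force: 79.2
```

```bash
python3 st.py
```

```text
shift [ 0.001 -0.001  0.004] turn -90.0 | tcp [0.484 0.262 0.132] ty -82.04 q6 102.8 tilt [ 0.002 -0.003]
F [ 0.141 -5.265  3.475] M [-0.789  0.119  0.284] 0.008748590592885021 79.20901536941528 tq6 0.0034706841688603163
```

step_arm:
  moves:
    - [0.0,[0,0,0],2]
    - [0.0,[0,0,0],4]
    - [0.0,[0,0,0],6]

```text
clock: 47.55
eef_pos: [0.484, 0.2618, 0.1317]
tcp_rot: [0.002, 1.0, 0.017, 0.001]
wrist_force: [-0.5, -6.0, 3.9]
width: 0.0086
grasp_force: 79.2
```

```bash
python3 st.py
```

```text
shift [ 0.001 -0.001  0.004] turn -96.0 | tcp [0.484 0.262 0.132] ty -88.02 q6 108.8 tilt [ 0.002 -0.003]
F [-0.54  -6.049  3.895] M [-0.97   0.172  0.207] 0.008624089090390483 79.23694610595703 tq6 -0.05824620136991143
```

step_arm:
  moves:
    - [0.0,[0,0,0],2]
    - [0.0,[0,0,0],4]
    - [0.0,[0,0,0],6]

```text
clock: 47.85
eef_pos: [0.484, 0.2618, 0.1319]
tcp_rot: [0.002, 0.999, -0.032, 0.001]
wrist_force: [-1.1, -5.4, 4.9]
width: 0.0087
grasp_force: 114.4
```

```bash
python3 st.py
```

```text
shift [ 0.001 -0.001  0.004] turn -101.7 | tcp [0.484 0.262 0.132] ty -93.65 q6 114.5 tilt [ 0.002 -0.004]
F [-1.065 -5.37   4.867] M [-0.802  0.245  2.489] 0.008682237087013024 114.41048126667738 tq6 2.1719390898942947
```

step_arm:
  moves:
    - [0.0,[0,0,0],-0.2]
    - [0.05,[0,0,0],-0.2]
    - [0.05,[0,0,0],-0.2]
    - [0.05,[0,0,-0.02],-0.2]
    - [0.05,[0,0,-0.06],-0.2]

```text
clock: 48.35
eef_pos: [0.4806, 0.2622, 0.1869]
tcp_rot: [0.001, 0.999, -0.033, -0.004]
wrist_force: [0.4, 0.1, -0.7]
width: 0.05
grasp_force: 0.0
```

step_arm:
  moves:
    - [0.05,[0,0,-0.04],0]
    - [0.05,[0,0,-0.08],0]
    - [0.05,[0,0,-0.08],0]
    - [0.05,[0,0,-0.08],0]
    - [0.05,[0,0,-0.08],0]

```text
clock: 48.85
eef_pos: [0.4824, 0.2628, 0.2687]
tcp_rot: [0.0, 0.999, -0.033, -0.001]
wrist_force: [-0.9, -0.2, 0.5]
width: 0.0497
grasp_force: 0.0
```

```bash
python3 - <<'E'
from h import *
s=env.read_state(); print(s['eef_pos'],s['wrist_force'])
c=env.capture('top'); d=env.capture('wrist'); 
a=cv2.resize(c['image'][150:340,70:460],(780,380),interpolation=2)
b=cv2.resize(d['image'],(293,220)); p=np.zeros((600,780,3),np.uint8); p[:380]=a; p[380:,:293]=b
e=env.capture('scene')['image'][180:340,150:500]; p[380:,300:780]=cv2.resize(e,(480,220))
cv2.imwrite('pics/fin.png',p[:,:,::-1])
E
```

```text
[0.482381   0.2628097  0.26869184] [-0.88211499 -0.15796036  0.54179735]
```

View pics/fin.png

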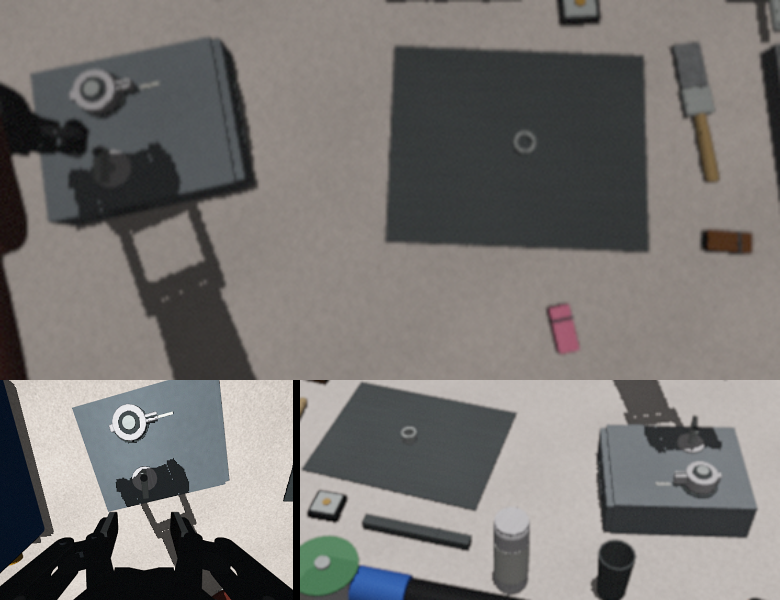

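The plate holds only the pipe ring, at about (525,141). The drawer is shut, and the collar's long ear lies on the white mark at about (125–155,85).

```bash
python3 -c "
from rig import env
print(env.sign_off())"
```

```text
the job is handed in; nothing more can be done
None
```

I put all four tube pieces flat in the drawer and pushed it home, turned the collar's long ear to the white mark (about 1° by camera), wound the key to its stop, and handed the job in; it returned no verdict.

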